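# Load straps into a pinning jig and close its hold-down bar

## Robot

A 6-joint arm with a two-finger parallel gripper is mounted at the origin on a cart in front of the work surface, level with it; the furniture and walls round the work are solid. World frame = base frame: x ahead of the robot, y to its left, z up, the work surface at z = 0. Lengths are in mm, angles in rad, forces in N, time in s.
With the tool pointing down it reaches from about 350 to 850 mm from the base axis. Payload 8.1 kg.
Tool frame: the origin (TCP) lies between the finger pads; the fingertips stand 25 mm ahead of it and the grasp point (between the pads) lies 6 mm ahead of it (manip.nose_length is the distance from the TCP to the fingertips, in mm); z points along the fingers, y is the direction in which the jaws open and shut (so a half turn about z gives the same grasp; the last joint's range is limited). The gripper opens to 85 mm and grips with 20 to 120 N. Pads are 22 mm wide; open, the fingers measure 114 mm over their backs; the gripper's body (76 mm by 85 mm) begins 54 mm behind the grasp point. The pads swing forward as they close: fully open they stand 13 mm farther back than shut.
Start: joints at [-0.085, 0.13, 1.488, -0, 1.523, -0.085], TCP at [600.005, 0.022, 256.292] pointing down, gripper open.
Joint ranges: [-2.96, 2.96], [-0.89, 2.26], [0.02, 2.5], [-1.34, 4.48], [0, 2.73], [-2.66, 2.66]. Speed limits (rad/s): [2.39, 2.39, 2.79, 3.14, 3.14, 3.14].

## Interface

Orientations are given as a 3x3 rotation matrix whose columns are the frame's x, y, z axes.
In Python, from workcell import monitor, cams, ticket, finder, manip gives the robot as it stands.
- The arm moves only by the tool jog_arm, never from a script. Its argument "commands" is one flat list of numbers, 4 for each row, row after row: the shift along the tool's x, y, z in m, then the turn about the tool's z in rad. In form: [tx, ty, tz, spin, tx, ty, tz, spin, ...]. A call has exactly 8 rows; each row is the pose to reach, as a shift and turn from the pose commanded when the call began, along the tool's axes at that moment; what a row does not reach only later rows make up. A row lasts 1/8 s, in which the tool goes at most 62.5 mm and 10.7 degrees, less where a joint would pass 70% of its speed; a pose out of reach is approached as far as the arm can. A call with a gripper value outside its range is refused whole. "gripper" is the opening in per cent of the stroke, from 0 (shut) to 100 (fully open), set as the call begins (left out, the last holds). The fingers move at their own pace and stop on an object; "grip_force" is the grip in N (left out, the last holds). Time passes only in rows, so rows that repeat a pose let the fingers close, or fill a call up. It gives the time, the measured TCP pose, the force and the opening at its end, in the units of the state.
- monitor.state(): the state, without advancing time (a new reading comes with each control period).
- cams.read_camera(name): name is "scene" or "side" or "wrist"; returns the picture (384x512x3 uint8, red, green, blue); there is no depth.
- cams.camera_params(name): a dict with "K" (3x3 intrinsics, pixels), "position" and "orientation" of the camera in the world. Camera axes: x right, y down, z forward; pixel columns grow to the right and rows downward; lengths in mm; the calibration is good to about 2 mm. A picture is of the moment at which its call begins: read the wrist's pose just before it. camera_params takes no time and is no camera call; for the wrist camera it gives the pose at the moment of the call.
- ticket.finish_job(): hands the job in, once; it reports no verdict.
Trained networks look in the newest picture that a camera, given by its name, has taken for a name from the list of things; names that differ only in an ending like _2 or _b are one class to them, and where a whole thing is asked for, a point or a joint stands for the part that bears it (a point fixed in the world has none). Each returns a list of dicts, best first, with "confidence" (0 to 1); they miss things now and then, are a little off and sometimes report something else, mostly with a low value. They report only what shows in the picture. A call takes as long as a camera call. They do not tell look-alikes from the thing itself.
- finder.recognise(camera, name): "box" ([left, top, right, bottom] in pixels, round what is visible of it).
- finder.place_of(camera, name): "position" ([column, row] in pixels: a listed point, or the origin of a listed thing).
The state is a dict: "clock": time; "joint_pos": joint angles; "joint_vel": joint speeds; "joint_torque": joint torques, N m; "ee_pos": TCP position; "tool_rot": TCP orientation; "ft_force": force on the tool from outside, world axes, zero at the start; "moment": the same for the moment, N m; "width": finger opening in mm.
Only numpy, scipy, OpenCV 4.12 (cv2) and the standard library are available. Lean on these libraries where they do the work, as an engineer would, in place of code of your own. Each camera call takes 0.05 s, during which the arm holds its last target. There are 200 camera calls.

## Task

Load the jig: lay every steel strap from the bench in a station of its own on the jig plate, the square end with the hole towards the back fence, push it fully home against the fence and against the two small dowels on its left, and put a pin from the rack down through the strap into the plate until the pin's grip sits on the strap. Only when all straps are pinned, swing the hold-down bar fully shut across them. Leave the other things on the bench where they are.

Things in the scene. Friction and masses are not known exactly. Their poses are not given: they have to be found in the camera images.
- jig: fixed jig: grey metal plate, its top 25 mm above the bench. Origin on the underside, z up; in its frame the plate spans x -70 to +70 mm, y -170 to +125 mm. Three stations at y = +76, 0, -76 mm, each with a 13.5 mm plate hole at x = +30 mm. A strap that touches the fence and its two dowels lies along x, its hole exactly over the plate hole, its middle at x = -5 mm
- fence (a point): middle of the front face of the dark back fence, at plate height; the fence runs along the far side of the plate (250 mm, along jig y), is 14 mm high above the plate and rigid; its front face is at jig x = +55 mm and looks to jig -x. The square ends go against it
- dowel (a point): foot of the front dowel of the left station, on the plate. Each station has two such rigid steel dowels, 10 mm across and 9 mm high, on its left (+y) side, at jig x = -45 and +45 mm, their centres 23 mm to +y of the station's centre line. The strap's long left edge goes against both
- station_1 (a point): centre of the plate hole of the left (+y) station of the jig, at the plate's top face; the hole goes through the plate; axes as the jig's
- station_2 (a point): centre of the plate hole of the middle station of the jig, at the plate's top face; the hole goes through the plate; axes as the jig's
- station_3 (a point): centre of the plate hole of the right (-y) station of the jig, at the plate's top face; the hole goes through the plate; axes as the jig's
- hold_bar (a joint): angle of the hold-down bar about its upright hinge at the right front of the jig: 0 = shut (along jig +y, across all stations at jig x = -30 mm, 3 mm above the straps), 1.5 to 1.8 = open (points to jig -x, towards the robot). Slight friction, stays where left. Bar 264 mm long, 16 wide, 10 thick, underside 40 mm above the bench
- bar_hinge (a point): the hinge axis of the hold-down bar, 40 mm above the bench
- bar_knob (a point): the middle of the upright black knob on the bar, a cylinder 22 mm in diameter (its top 13 mm above this point, the bar's top 21 mm below it), 85 mm from the hinge axis, 71 mm above the bench; grip it to swing the bar
- strap_1: loose flat steel strap, 120 mm long (its x), 36 wide (y), 12 thick, 0.3 kg; the end at -x is half round (radius 18 mm), the end at +x is square, with a 15 mm through hole on the centre line 25 mm from it. Origin: middle of the underside; z up. Two or three straps are there, lying on the bench left of the jig at first; an absent one reads None
- strap_2: loose flat steel strap, 120 mm long (its x), 36 wide (y), 12 thick, 0.3 kg; the end at -x is half round (radius 18 mm), the end at +x is square, with a 15 mm through hole on the centre line 25 mm from it. Origin: middle of the underside; z up. Two or three straps are there, lying on the bench left of the jig at first; an absent one reads None
- strap_3: loose flat steel strap, 120 mm long (its x), 36 wide (y), 12 thick, 0.3 kg; the end at -x is half round (radius 18 mm), the end at +x is square, with a 15 mm through hole on the centre line 25 mm from it. Origin: middle of the underside; z up. Two or three straps are there, lying on the bench left of the jig at first; an absent one reads None
- pin_1: loose locating pin, upright: steel shank 12 mm across, 34 mm long, tapered over the lowest 5 mm; above it a round black grip 24 mm across, 32 mm high. Origin: tip of the shank, on the axis; z up to the grip. The three pins stand in the rack at first, grips resting on its top; all alike, any pin suits any station
- pin_2: loose locating pin, upright: steel shank 12 mm across, 34 mm long, tapered over the lowest 5 mm; above it a round black grip 24 mm across, 32 mm high. Origin: tip of the shank, on the axis; z up to the grip. The three pins stand in the rack at first, grips resting on its top; all alike, any pin suits any station
- pin_3: loose locating pin, upright: steel shank 12 mm across, 34 mm long, tapered over the lowest 5 mm; above it a round black grip 24 mm across, 32 mm high. Origin: tip of the shank, on the axis; z up to the grip. The three pins stand in the rack at first, grips resting on its top; all alike, any pin suits any station
- pin_rack: fixed wooden block 170 x 44 x 40 mm, long side along its x, with three 14 mm holes at x = -56, 0 and +56 mm for the pins. Origin: middle of the underside
- grease_tin: bystander, a green tin with a grey lid, 62 mm across, 42 mm high; leave alone
- pager_box: bystander, small grey box with buttons, 62 x 42 x 20 mm; leave alone
- oil_bottle: bystander, standing oil bottle with red spout, 145 mm high, 48 mm across; leave alone
- steel_bracket: bystander, bright bent sheet bracket standing behind the jig, 34 x 64 x 50 mm; leave alone
Mind the look-alikes: they are no part of the job. Leave any pink, purple or red look-alike of the pin_1 alone.

How it is judged:
By the outcome, as a careful person would: the job done as asked, in the order asked, and still so for the second after the job is handed in, with the robot touching nothing.
Of strap_1, strap_2, strap_3 only 2 to 3 are there at a start; the rules pass over those that are not, and their reading is None.
At some moment in a run one of strap_1, strap_2, strap_3 may be knocked a few centimetres aside while the robot is not near it.
It also fails if it takes over 210 s, if anything falls off the work surface, if the arm or the gripper's body presses on something with over 40 N, if the wrist force passes 120 N, or if a joint passes its speed limit or range.

## Working session

There is one attempt and no reset: what is moved stays moved. The work goes in short steps, Python scripts to look and compute and a tool call to move; the robot and the scene stay as the last step left them, time stands still between calls to the robot, and variables do not carry over. Pictures are saved under pics/ and viewed, about 12 in all and at most 16, crops included, and the job is handed in when it is done.

Besides the shell and the picture viewer there is one more tool, called after "Request:" as name(argument=value, ...), one argument or row to a line, values as JSON. jog_arm: Moves the arm, as the interface text tells. Its arguments: {"type":"object","properties":{"commands":{"type":"array"},"gripper":{"type":"number"},"grip_force":{"type":"number"}},"required":["commands"]}

```bash
mkdir -p pics; ls; cat > h.py <<'E'
import numpy as np, cv2
from workcell import monitor, cams, ticket, finder, manip
def snap(c,fn=None,scale=1.5,crop=None):
    P=cams.camera_params(c); im=cams.read_camera(c)
    if fn:
        o=im[:,:,::-1]
        if crop: o=o[crop[1]:crop[3],crop[0]:crop[2]]
        cv2.imwrite('pics/'+fn,cv2.resize(o,None,fx=scale,fy=scale,interpolation=cv2.INTER_CUBIC))
    return im,P
def px2w(P,uv,z):
    d=np.array(P['orientation'])@np.linalg.inv(P['K'])@np.array([uv[0],uv[1],1.])
    p=np.array(P['position']); return p+d*(z-p[2])/d[2]
def w2px(P,w):
    q=np.array(P['K'])@(np.array(P['orientation']).T@(np.array(w,float)-np.array(P['position']))); return q[:2]/q[2]
def st():
    s=monitor.state(); print('t',s['clock'],'pos',np.round(s['ee_pos'],1),'R',np.round(s['tool_rot'],3).tolist(),'F',np.round(s['ft_force'],1),'w',s['width']); return s
E
python3 - <<'E'
from h import *
s=st()
print(np.round(s['joint_pos'],3), manip.nose_length)
Z={'fence':25,'dowel':25,'station_1':25,'station_2':25,'station_3':25,'bar_hinge':40,'bar_knob':71,'strap_1':0,'pin_1':6,'pin_rack':0,'jig':0}
for c in ['scene','side','wrist']:
    im,P=snap(c,c+'0.png'); print(c,np.round(P['position']),np.round(P['orientation'],2).tolist(),np.array(P['K'])[0])
    for n in Z:
        for r in finder.place_of(c,n):
            if r['confidence']>.25: print(n,round(r['confidence'],2),np.round(r['position'],1),np.round(px2w(P,r['position'],Z[n]),1))
E
```

```text
pics
t 0.0 pos [5.995e+02 1.000e-01 2.552e+02] R [[-0.0, 1.0, -0.002], [1.0, 0.0, 0.0], [0.0, -0.002, -1.0]] F [ 0.3 -0.3 -0.2] w 85.48494137051244
[-0.085  0.131  1.489 -0.     1.523 -0.085] 25.0
scene [-260. -819.  813.] [[0.73, -0.4, 0.56], [-0.68, -0.41, 0.61], [-0.02, -0.82, -0.57]] [465.93024414   0.         253.50326545]
fence 0.93 [277.  184.7] [578.6  -8.9  25. ]
fence 0.39 [189.3 188.4] [376.9 161.   25. ]
dowel 0.96 [229.4 183.2] [481.2  98.   25. ]
dowel 0.4 [340.1 262. ] [ 449.5 -349.6   25. ]
station_1 0.96 [251.3 176.9] [552.5  77.   25. ]
station_1 0.89 [274.  192.4] [543.4 -31.1  25. ]
station_1 0.77 [289.7 199.2] [551.5 -86.8  25. ]
station_1 0.46 [261.9 198.6] [496.3 -28.7  25. ]
station_2 0.96 [251.3 176.9] [552.5  77.   25. ]
station_2 0.89 [274.  192.4] [543.4 -31.1  25. ]
station_2 0.77 [289.7 199.2] [551.5 -86.8  25. ]
station_2 0.46 [261.9 198.6] [496.3 -28.7  25. ]
station_3 0.96 [251.3 176.9] [552.5  77.   25. ]
station_3 0.89 [274.  192.4] [543.4 -31.1  25. ]
station_3 0.77 [289.7 199.2] [551.5 -86.8  25. ]
station_3 0.46 [261.9 198.6] [496.3 -28.7  25. ]

[... 1720 characters left out ...]
72.9  85.9  25. ]
station_1 0.91 [213.  169.6] [550.1  -9.6  25. ]
station_1 0.78 [210.7 107.1] [550.6  66.5  25. ]
station_1 0.73 [212.4 224.7] [546.1 -86.   25. ]
station_2 0.91 [213.  169.6] [550.1  -9.6  25. ]
station_2 0.78 [210.7 107.1] [550.6  66.5  25. ]
station_2 0.73 [212.4 224.7] [546.1 -86.   25. ]
station_3 0.91 [213.  169.6] [550.1  -9.6  25. ]
station_3 0.78 [210.7 107.1] [550.6  66.5  25. ]
station_3 0.73 [212.4 224.7] [546.1 -86.   25. ]
bar_hinge 0.8 [172.2 278.2] [ 489.6 -159.7   40. ]
bar_knob 0.86 [100.9 301.2] [ 405.  -172.4   71. ]
pin_rack 0.55 [312.7 142.9] [679.5  20.5   0. ]
pin_rack 0.46 [176.1 354.1] [ 470.  -339.1    0. ]
jig 0.81 [193. 166.] [519.8 -10.8   0. ]
```

View pics/scene0.png

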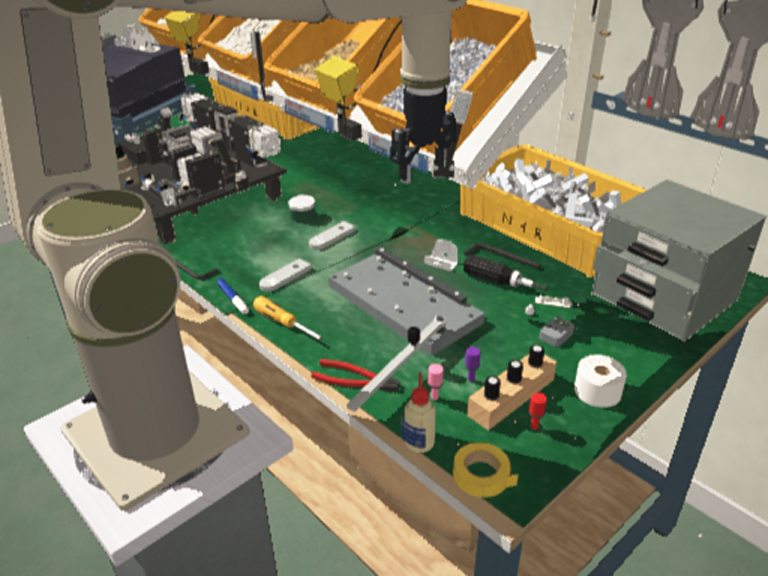

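View pics/wrist0.png

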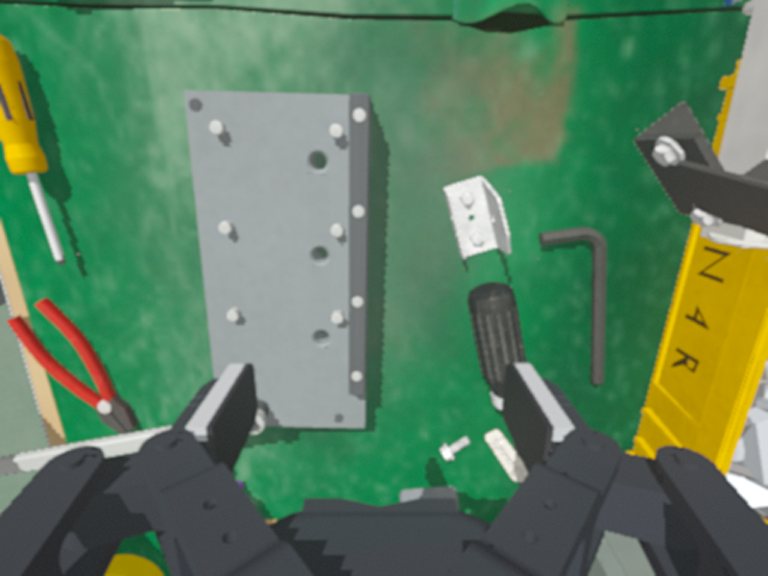

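View pics/side0.png

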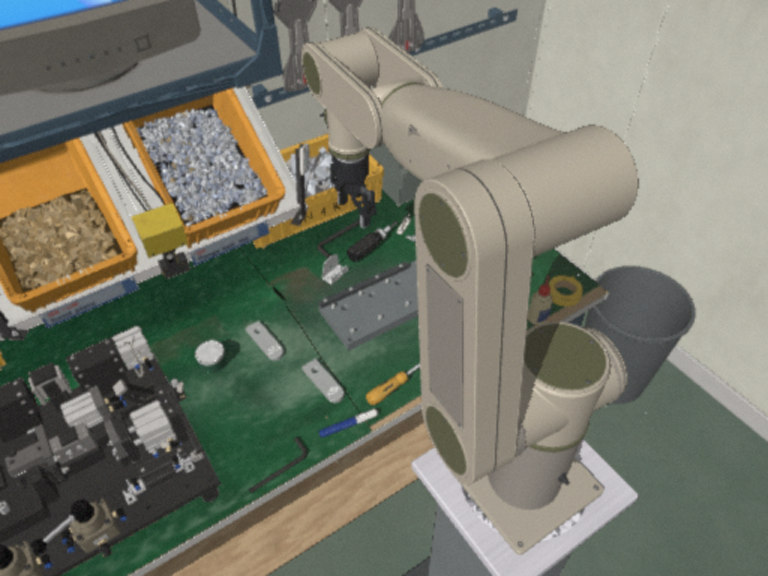

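The pictures show two pale straps, at scene px (222,157) and (192,182). The jig is at (265,197) with its bar open. The three black pins stand in the rack around (342,250). The pink, purple and red look-alikes stand outside the rack. I'll move above the straps for a closer look.

Request:
jog_arm(
  commands=[0.05,-0.028,0.014,0,0.1,-0.055,0.028,0,0.15,-0.083,0.042,0,0.2,-0.11,0.055,0,0.2,-0.11,0.055,0,0.2,-0.11,0.055,0,0.2,-0.11,0.055,0,0.2,-0.11,0.055,0],
)

```text
clock: 2.8
ee_pos: [490.8, 199.0, 201.7]
tool_rot: [[0.002, 1.0, 0.001], [1.0, -0.002, 0.0], [0.0, 0.001, -1.0]]
ft_force: [-0.7, -0.4, -1.0]
width: 85.4
```

```bash
cat >> h.py <<'E'
def straps(im,P,z=12,zmin=2000,plot=None):
    "pale grey blobs -> strap pose from top-face outline"
    hsv=cv2.cvtColor(im,cv2.COLOR_RGB2HSV)
    m=((hsv[:,:,1]<40)&(hsv[:,:,2]>125)).astype(np.uint8)
    m=cv2.morphologyEx(m,cv2.MORPH_OPEN,np.ones((3,3)))
    out=[]
    for c in cv2.findContours(m,cv2.RETR_EXTERNAL,cv2.CHAIN_APPROX_NONE)[0]:
        if cv2.contourArea(c)<800: continue
        w=np.array([px2w(P,p[0],z)[:2] for p in c],np.float32)
        (cx,cy),(a,b),th=cv2.minAreaRect(w)
        if a<b: a,b=b,a; th+=90
        out.append((np.round([cx,cy],1).tolist(),round(a),round(b),round(th,1)))
    return out
E
python3 - <<'E'
from h import *
st(); im,P=snap('wrist','w1.png')
print(straps(im,P))
for r in finder.place_of('wrist','strap_1'): print(r['confidence'],r['position'],px2w(P,r['position'],0))
E
```

```text
t 2.8 pos [490.8 199.  201.7] R [[0.002, 1.0, 0.001], [1.0, -0.002, 0.0], [0.0, 0.001, -1.0]] F [-0.7 -0.4 -1. ] w 85.36552705538763
[([177.6, 30.3], 161, 28, 74.7), ([521.0, 43.0], 156, 142, 88.8), ([407.8, 208.3], 121, 40, 5.1), ([580.9, 264.1], 122, 38, 4.9), ([252.9, 252.6], 217, 56, 74.7)]
0.74 [337.1, 108.8] [583.16154707 264.57656486   0.        ]
0.64 [180.0, 163.1] [407.6494645 204.6345713   0.       ]
0.45 [394.8, 300.2] [683.88120895  14.42527592   0.        ]
```

View pics/w1.png

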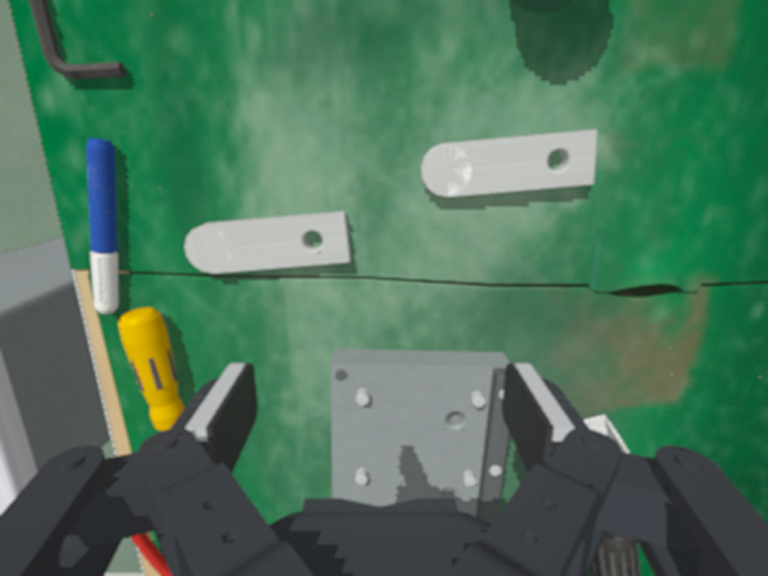

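```bash
cat > p0.py <<'E'
E
python3 - <<'E'
from h import *
from scipy.optimize import least_squares
# wrist camera at start pose: position/orientation as tool-fixed; rebuild from now
P=cams.camera_params('wrist'); s=monitor.state()
R=np.array(s['tool_rot']);t=np.array(s['ee_pos'])
Rc=R.T@np.array(P['orientation']); tc=R.T@(np.array(P['position'])-t); print(tc)
R0=np.array([[0,1,-.002],[1,0,0],[0,-.002,-1]]);t0=np.array([599.5,.1,255.2])
P0=dict(K=P['K'],orientation=R0@Rc,position=t0+R0@tc)
px=[(317,160),(319,254),(320.5,337),(216,128),(225,228),(234,316),(336,131),(337,231),(338,317)]
J=[(30,76,25),(30,0,25),(30,-76,25)]+[(x,y+23,34) for x in(-45,45) for y in(76,0,-76)]
W=[px2w(P0,(a/1.5,b/1.5),j[2])[:2] for (a,b),j in zip(px,J)]
f=lambda q:np.concatenate([[q[0]+np.cos(q[2])*j[0]-np.sin(q[2])*j[1]-w[0],q[1]+np.sin(q[2])*j[0]+np.cos(q[2])*j[1]-w[1]] for j,w in zip(J,W)])
r=least_squares(f,[520,-10,0]);print(r.x,np.round(r.fun.reshape(-1,2),1).tolist())
W1=[px2w(P,(a/1.5,b/1.5),z)[:2] for a,b,z in[(363,398,34),(478,400,34),(362,478,34),(470,479,34),(455,420,25)]];print(np.round(W1,1).tolist())
print('strap ends', [np.round(px2w(P,(a/1.5,b/1.5),12)[:2],1).tolist() for a,b in [(312,239),(558,159)]])
E
```

```text
[  77.03639077    0.2523554  -119.44224459]
[ 5.19762353e+02 -9.01751536e+00 -1.95714700e-02] [[0.7, -0.8], [0.9, -0.7], [1.3, -0.2], [-0.3, 0.4], [-0.2, 0.1], [-1.1, 0.4], [-0.4, 0.7], [-0.3, 0.7], [-0.5, -0.6]]
[[478.5, 91.5], [567.5, 89.5], [476.7, 15.4], [566.1, 14.2], [552.5, 65.0]]
strap ends [[441.7, 211.7], [615.5, 268.0]]
```

Request:
jog_arm(
  commands=[0,0,0,-0.18,0,0,0,-0.36,0,0,0,-0.54,0,0,0,-0.72,0,0,0,-0.9,0,0,0,-1.08,0,0,0,-1.26,0,0,0,-1.44],
)

```text
clock: 3.9
ee_pos: [490.3, 199.6, 201.3]
tool_rot: [[-0.992, 0.125, 0.0], [0.125, 0.992, 0.0], [-0.0, 0.0, -1.0]]
ft_force: [-0.0, 0.2, -0.4]
width: 85.7
```

Request:
jog_arm(
  commands=[0.021,0,0.02,-0.05,0.042,-0.001,0.05,-0.11,0.063,-0.001,0.08,-0.16,0.0835,-0.0014,0.11,-0.212,0.0835,-0.0014,0.121,-0.212,0.0835,-0.0014,0.121,-0.212,0.0835,-0.0014,0.121,-0.212,0.0835,-0.0014,0.121,-0.212],
  gripper=65,
)

```text
clock: 4.9
ee_pos: [408.5, 209.8, 81.6]
tool_rot: [[-0.997, -0.08, 0.002], [-0.08, 0.997, 0.001], [-0.002, 0.001, -1.0]]
ft_force: [-0.9, -0.3, -0.1]
width: 55.6
```

```bash
python3 - <<'E'
from h import *
st(); im,P=snap('wrist','w2.png')
for r in finder.place_of('wrist','strap_1'): print(r['confidence'],r['position'],px2w(P,r['position'],0))
print(w2px(P,(407,208.7,12)),w2px(P,(441.7,211.7,12)))
E
```

```text
t 4.9 pos [408.5 209.8  81.6] R [[-0.997, -0.08, 0.002], [-0.08, 0.997, 0.001], [-0.002, 0.001, -1.0]] F [-0.9 -0.3 -0.1] w 55.58805547706822
0.65 [251.6, 203.2] [406.26978511 207.17699442   0.        ]
[253.59494482 210.2843753 ] [253.79807124 253.17910123]
```

View pics/w2.png

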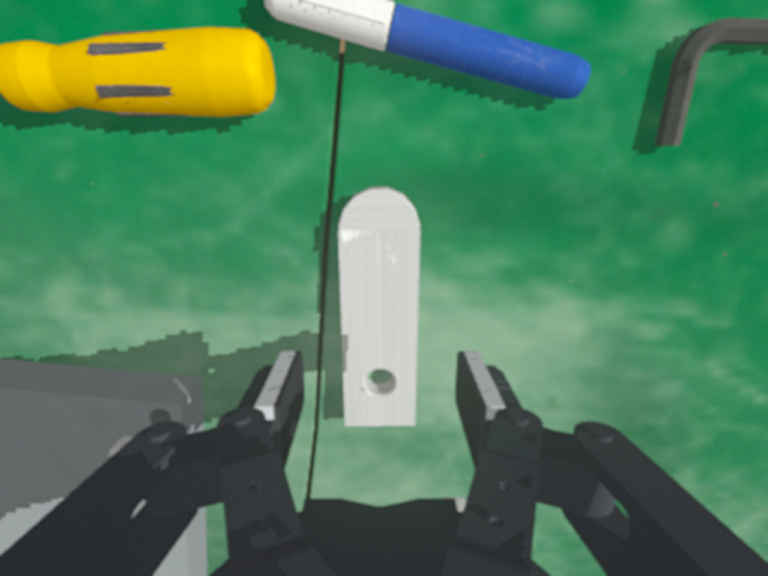

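The strap is centred between the fingers (px 253,205). I'll descend and grip.

Request:
jog_arm(
  commands=[0,0,0.02,0,0,0,0.04,0,0,0,0.048,0,0,0,0.053,0,0,0,0.053,0,0,0,0.053,0,0,0,0.053,0,0,0,0.053,0],
)

```text
clock: 6.0
ee_pos: [407.3, 209.6, 27.6]
tool_rot: [[-0.997, -0.081, 0.001], [-0.081, 0.997, 0.0], [-0.001, 0.0, -1.0]]
ft_force: [-0.6, -0.9, 0.2]
width: 55.0
```

Request:
jog_arm(
  commands=[0,0,0,0,0,0,0,0,0,0,0,0,0,0,0,0,0,0,0,0,0,0,0,0,0,0,0,0,0,0,0,0],
  gripper=20,
  grip_force=60,
)

```text
clock: 7.0
ee_pos: [407.3, 209.7, 27.8]
tool_rot: [[-0.997, -0.081, 0.0], [-0.081, 0.997, 0.0], [-0.0, 0.0, -1.0]]
ft_force: [-1.9, -0.8, 4.4]
width: 34.2
```

Request:
jog_arm(
  commands=[0,0,-0.02,0,0,0,-0.04,0,0,0,-0.055,0,0,0,-0.055,0,0,0,-0.055,0,0,0,-0.055,0,0,0,-0.055,0,0,0,-0.055,0],
)

```text
clock: 8.0
ee_pos: [406.8, 209.4, 82.0]
tool_rot: [[-0.997, -0.081, -0.001], [-0.081, 0.997, -0.0], [0.001, -0.0, -1.0]]
ft_force: [0.3, 0.1, -3.5]
width: 34.0
```

Request:
jog_arm(
  commands=[-0.012,-0.045,0,0.015,-0.024,-0.095,0,0.03,-0.037,-0.145,0,0.05,-0.05,-0.195,0,0.065,-0.062,-0.245,0,0.08,-0.077,-0.3054,0,0.1,-0.077,-0.3054,0,0.1,-0.077,-0.3054,0,0.1],
)

```text
clock: 9.0
ee_pos: [508.2, -88.7, 81.9]
tool_rot: [[-1.0, 0.02, -0.001], [0.02, 1.0, 0.001], [0.001, 0.001, -1.0]]
ft_force: [-1.0, 1.0, -2.9]
width: 33.9
```

```bash
python3 - <<'E'
from h import *
st(); im,P=snap('wrist','w3.png')
J=lambda x,y,z:(520+x*np.cos(.02)+np.sin(.02)*y,-9-np.sin(.02)*x+y*np.cos(.02),z)
for j in [(30,-76,25),(-45,-53,34),(45,-53,34),(55,-76,39)]: print(j,np.round(w2px(P,J(*j))*1.5))
E
```

```text
t 9.0 pos [508.2 -88.7  81.9] R [[-1.0, 0.02, -0.001], [0.02, 1.0, 0.001], [0.001, 0.001, -1.0]] F [-1.   1.  -2.9] w 33.87255799959353
(30, -76, 25) [391. 407.]
(-45, -53, 34) [450. 260.]
(45, -53, 34) [440. 445.]
(55, -76, 39) [391. 471.]
```

View pics/w3.png

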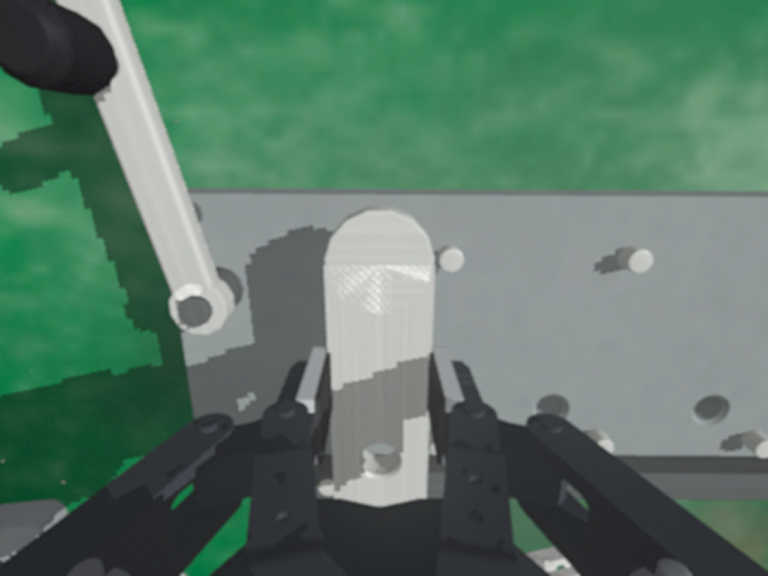

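The front dowel shows at px (451,260), as predicted, so the jig pose is right. I'll lower the strap.

Request:
jog_arm(
  commands=[0,0,0.01,0,0,0,0.02,0,0,0,0.025,0,0,0,0.028,0,0,0,0.028,0,0,0,0.028,0,0,0,0.028,0,0,0,0.028,0],
)

```text
clock: 10.05
ee_pos: [508.7, -88.7, 54.5]
tool_rot: [[-1.0, 0.019, 0.0], [0.019, 1.0, -0.0], [-0.0, -0.0, -1.0]]
ft_force: [-0.7, -0.5, -3.9]
width: 33.9
```

Request:
jog_arm(
  commands=[-0.001,0,0,0,-0.002,0,0,0,-0.003,0,0,0,-0.004,0,0,0,-0.004,0,0,0,-0.004,0,0,0,-0.004,0,0,0,-0.004,0,0,0],
)

```text
clock: 11.05
ee_pos: [512.5, -88.7, 54.3]
tool_rot: [[-1.0, 0.019, -0.0], [0.019, 1.0, -0.0], [0.0, -0.0, -1.0]]
ft_force: [-0.5, 0.7, -3.0]
width: 34.1
```

Request:
jog_arm(
  commands=[-0.0005,0,0,0,-0.001,0,0,0,-0.0015,0,0,0,-0.002,0,0,0,-0.002,0,0,0,-0.002,0,0,0,-0.002,0,0,0,-0.002,0,0,0],
)

```text
clock: 12.05
ee_pos: [512.9, -88.6, 53.6]
tool_rot: [[-1.0, 0.019, -0.004], [0.019, 1.0, 0.0], [0.004, 0.0, -1.0]]
ft_force: [-8.6, 0.1, 0.2]
width: 33.8
```

Request:
jog_arm(
  commands=[-0.0005,0,0,0,-0.001,0,0,0,-0.001,0,0,0,-0.001,0,0,0,-0.001,0,0,0,-0.001,0,0,0,-0.001,0,0,0,-0.001,0,0,0],
)

```text
clock: 13.05
ee_pos: [513.0, -88.6, 53.5]
tool_rot: [[-1.0, 0.019, -0.006], [0.019, 1.0, 0.001], [0.006, 0.001, -1.0]]
ft_force: [-14.8, -0.3, 4.4]
width: 34.5
```

Fence contact made. Next the dowels.

Request:
jog_arm(
  commands=[0,0.001,0.0005,0,0,0.002,0.0005,0,0,0.003,0.0005,0,0,0.003,0.0005,0,0,0.003,0.0005,0,0,0.003,0.0005,0,0,0.003,0.0005,0,0,0.003,0.0005,0],
)

```text
clock: 14.05
ee_pos: [513.1, -86.9, 53.0]
tool_rot: [[-1.0, 0.02, -0.006], [0.02, 1.0, -0.001], [0.006, -0.001, -1.0]]
ft_force: [-14.1, -6.4, 3.2]
width: 34.1
```

Request:
jog_arm(
  commands=[0,0.0005,0,0,0,0.001,0,0,0,0.0015,0,0,0,0.0015,0,0,0,0.0015,0,0,0,0.0015,0,0,0,0.0015,0,0,0,0.0015,0,0],
)

```text
clock: 15.05
ee_pos: [513.2, -85.7, 52.9]
tool_rot: [[-1.0, 0.02, -0.005], [0.02, 1.0, -0.002], [0.005, -0.002, -1.0]]
ft_force: [-12.3, -8.6, 1.5]
width: 33.9
```

Request:
jog_arm(
  commands=[0,0.0005,0,0,0,0.001,0,0,0,0.0015,0,0,0,0.0015,0,0,0,0.0015,0,0,0,0.0015,0,0,0,0.0015,0,0,0,0.0015,0,0],
)

```text
clock: 16.05
ee_pos: [513.2, -84.5, 52.8]
tool_rot: [[-1.0, 0.02, -0.005], [0.02, 1.0, -0.002], [0.005, -0.002, -1.0]]
ft_force: [-11.7, -9.4, 0.5]
width: 34.0
```

Request:
jog_arm(
  commands=[0,0.0005,0,0,0,0.001,0,0,0,0.0015,0,0,0,0.0015,0,0,0,0.0015,0,0,0,0.0015,0,0,0,0.0015,0,0,0,0.0015,0,0],
)

```text
clock: 17.05
ee_pos: [513.2, -83.0, 52.9]
tool_rot: [[-1.0, 0.02, -0.005], [0.02, 1.0, -0.002], [0.005, -0.002, -1.0]]
ft_force: [-12.4, -10.3, 0.3]
width: 33.6
```

Request:
jog_arm(
  commands=[0,0.0005,0,0,0,0.001,0,0,0,0.0015,0,0,0,0.0015,0,0,0,0.0015,0,0,0,0.0015,0,0,0,0.0015,0,0,0,0.0015,0,0],
)

```text
clock: 18.05
ee_pos: [513.2, -82.8, 52.9]
tool_rot: [[-1.0, 0.02, -0.005], [0.02, 1.0, -0.004], [0.005, -0.004, -1.0]]
ft_force: [-12.3, -17.0, -1.0]
width: 34.0
```

```bash
python3 - <<'E'
from h import *
s=st(); print(s['moment']); im,P=snap('wrist','w4.png')
J=lambda x,y,z:(520+x*np.cos(.02)+np.sin(.02)*y,-9-np.sin(.02)*x+y*np.cos(.02),z)
for j in [(-45,-53,34),(-45,-58,34),(-45,-58,37),(-45,23,34)]: print(j,np.round(w2px(P,J(*j))*1.5))
E
```

```text
t 18.05 pos [513.2 -82.8  52.9] R [[-1.0, 0.02, -0.005], [0.02, 1.0, -0.004], [0.005, -0.004, -1.0]] F [-12.3 -17.   -1. ] w 33.98902460777853
[-2.83148723  1.93309568 -0.59077251]
(-45, -53, 34) [446. 267.]
(-45, -58, 34) [431. 267.]
(-45, -58, 37) [432. 270.]
(-45, 23, 34) [673. 268.]
```

View pics/w4.png

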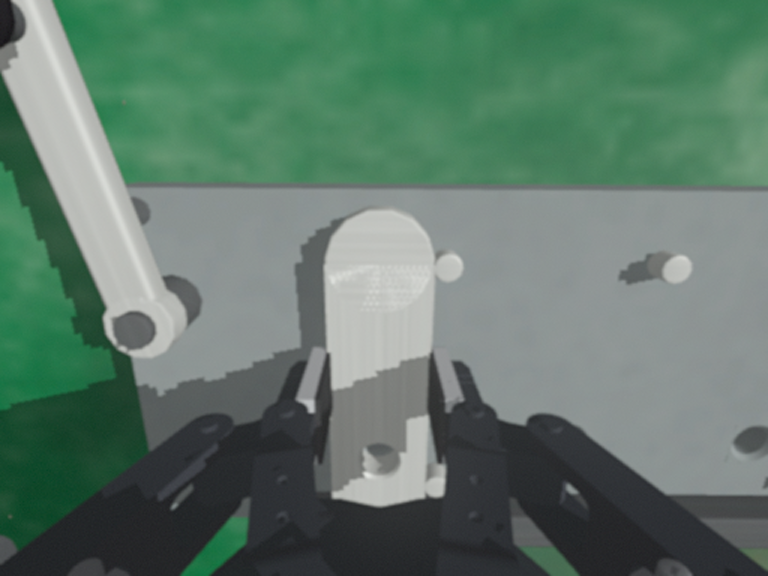

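The strap now touches the front and rear dowels (px 449,267 and 436,480). I'll ease the push and release.

Request:
jog_arm(
  commands=[0.0005,-0.0005,0,0,0.001,-0.001,0,0,0.001,-0.001,0,0,0.001,-0.001,0,0,0.001,-0.001,0,0,0.001,-0.001,0,0,0.001,-0.001,0,0,0.001,-0.001,0,0],
)

```text
clock: 19.1
ee_pos: [513.1, -82.9, 53.0]
tool_rot: [[-1.0, 0.02, -0.003], [0.02, 1.0, -0.003], [0.003, -0.003, -1.0]]
ft_force: [-7.2, -10.7, -4.0]
width: 34.1
```

Request:
jog_arm(
  commands=[0,0,0,0,0,0,0,0,0,0,0,0,0,0,0,0,0,0,0,0,0,0,0,0,0,0,0,0,0,0,0,0],
  gripper=60,
)

```text
clock: 20.1
ee_pos: [514.7, -80.7, 53.8]
tool_rot: [[-1.0, 0.019, -0.0], [0.019, 1.0, -0.0], [0.0, -0.0, -1.0]]
ft_force: [-1.2, -0.0, 0.6]
width: 51.1
```

Request:
jog_arm(
  commands=[0,0,-0.03,0,0,0,-0.06,0,0,0,-0.1,0,0,0,-0.1,0,0,0,-0.1,0,0,0,-0.1,0,0,0,-0.1,0,0,0,-0.1,0],
)

```text
clock: 21.1
ee_pos: [514.3, -80.7, 153.1]
tool_rot: [[-1.0, 0.019, -0.001], [0.019, 1.0, 0.0], [0.001, 0.0, -1.0]]
ft_force: [0.6, 0.5, -0.1]
width: 51.4
```

```bash
python3 - <<'E'
from h import *
st(); im,P=snap('wrist','w5.png')
E
```

```text
t 21.1 pos [514.3 -80.7 153.1] R [[-1.0, 0.019, -0.001], [0.019, 1.0, 0.0], [0.001, 0.0, -1.0]] F [ 0.6  0.5 -0.1] w 51.41185496877098
```

View pics/w5.png

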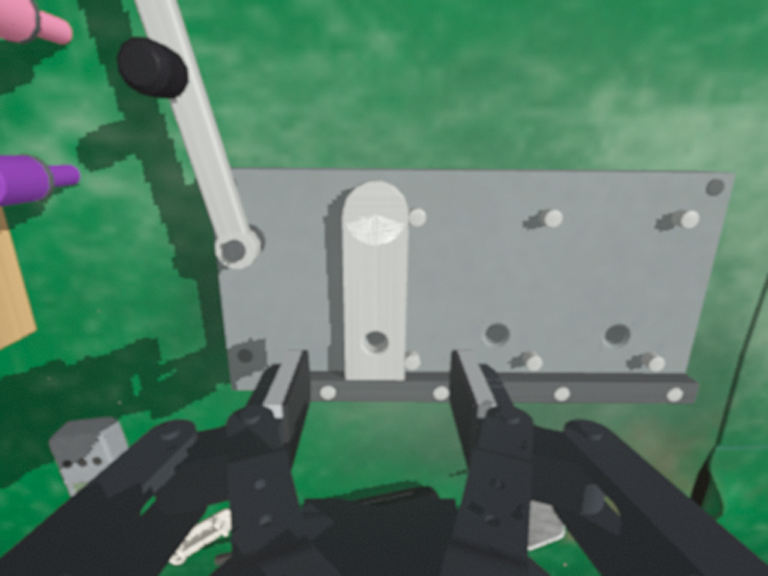

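Strap 1 lies against the fence and both dowels at station 3 (hole px 376,342). Now strap 2.

Request:
jog_arm(
  commands=[-0.009,0.05,0,-0.02,-0.018,0.105,0,-0.03,-0.027,0.16,0.01,-0.05,-0.036,0.215,0.03,-0.06,-0.046,0.27,0.05,-0.08,-0.053,0.32,0.06,-0.09,-0.0597,0.347,0.072,-0.104,-0.0597,0.347,0.072,-0.104],
  gripper=65,
)

```text
clock: 22.15
ee_pos: [579.9, 266.8, 80.1]
tool_rot: [[-0.996, -0.088, -0.002], [-0.088, 0.996, -0.001], [0.002, -0.0, -1.0]]
ft_force: [-0.6, -0.2, -0.4]
width: 55.4
```

```bash
python3 - <<'E'
from h import *
from scipy.optimize import least_squares
s=st(); im,P=snap('wrist','w6.png')
R=np.array(s['tool_rot']);t=np.array(s['ee_pos'])
Rc=R.T@np.array(P['orientation']); tc=R.T@(np.array(P['position'])-t)
a=.019;R0=np.array([[-1,a,-.001],[a,1,0],[.001,0,-1]]);t0=np.array([514.3,-80.7,153.1])
P0=dict(K=P['K'],orientation=R0@Rc,position=t0+R0@tc)
px=[(497,333),(617,333),(418,217),(553,217),(690,218),(412,361),(534,361),(656,362)]
J=[(30,0,25),(30,76,25)]+[(x,y+23,34) for x in(-45,45) for y in(-76,0,76)]
W=[px2w(P0,(a/1.5,b/1.5),j[2])[:2] for (a,b),j in zip(px,J)]
f=lambda q:np.concatenate([[q[0]+np.cos(q[2])*j[0]-np.sin(q[2])*j[1]-w[0],q[1]+np.sin(q[2])*j[0]+np.cos(q[2])*j[1]-w[1]] for j,w in zip(J,W)])
r=least_squares(f,[520,-10,0]);print(r.x,np.round(r.fun.reshape(-1,2),1).tolist())
q=r.x
print('st3 hole',q[0]+30*np.cos(q[2])+76*np.sin(q[2]),q[1]+30*np.sin(q[2])-76*np.cos(q[2]),'strap hole seen',px2w(P0,(376/1.5,342/1.5),37))
for r in finder.place_of('wrist','strap_1'): print(r['confidence'],r['position'],px2w(P,r['position'],0))
print(straps(im,P))
E
```

```text
t 22.15 pos [579.9 266.8  80.1] R [[-0.996, -0.088, -0.002], [-0.088, 0.996, -0.001], [0.002, -0.0, -1.0]] F [-0.6 -0.2 -0.4] w 55.43432571404316
[ 5.19579404e+02 -8.01146112e+00 -2.36916644e-02] [[0.1, -0.5], [0.4, -0.5], [-0.3, -0.2], [0.1, 0.3], [-0.1, -0.5], [-0.2, 0.6], [0.2, 0.5], [-0.1, 0.2]]
st3 hole 547.7705870095818 -84.70081635237038 strap hole seen [548.59372163 -84.80870675  37.        ]
0.92 [277.6, 171.1] [550.46869254 280.59603939   0.        ]
[([609.4, 414.2], 83, 65, 60.4), ([552.2, 279.2], 122, 38, 3.2), ([530.7, 114.5], 142, 33, 169.9)]
```

View pics/w6.png

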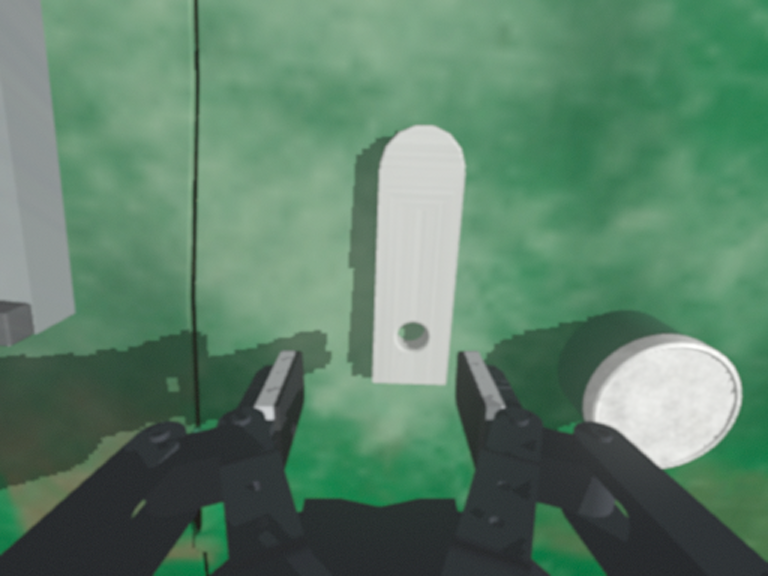

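Strap 2 has been knocked. It now lies at about (552,280), px (275,170). I'll correct for that and grip it.

Request:
jog_arm(
  commands=[0.0269,0.0153,0,0.032,0.0269,0.0153,0.01,0.032,0.0269,0.0153,0.03,0.032,0.0269,0.0153,0.045,0.032,0.0269,0.0153,0.052,0.032,0.0269,0.0153,0.052,0.032,0.0269,0.0153,0.052,0.032,0.0269,0.0153,0.052,0.032],
)

```text
clock: 23.25
ee_pos: [553.4, 278.3, 30.6]
tool_rot: [[-0.999, -0.053, 0.001], [-0.053, 0.999, 0.0], [-0.001, 0.0, -1.0]]
ft_force: [0.3, -0.2, 0.6]
width: 55.6
```

Request:
jog_arm(
  commands=[0,0,0,0,0,0,0,0,0,0,0,0,0,0,0,0,0,0,0,0,0,0,0,0,0,0,0,0,0,0,0,0],
  gripper=20,
)

```text
clock: 24.25
ee_pos: [553.5, 278.7, 31.0]
tool_rot: [[-0.999, -0.053, 0.002], [-0.053, 0.999, 0.001], [-0.002, 0.001, -1.0]]
ft_force: [-1.8, 1.8, 6.0]
width: 33.7
```

Request:
jog_arm(
  commands=[0,0,-0.02,0,0,0,-0.04,0,0,0,-0.055,0,0,0,-0.055,0,0,0,-0.055,0,0,0,-0.055,0,0,0,-0.055,0,0,0,-0.055,0],
)

```text
clock: 25.25
ee_pos: [552.6, 277.9, 84.3]
tool_rot: [[-0.999, -0.053, -0.001], [-0.053, 0.999, -0.0], [0.001, -0.0, -1.0]]
ft_force: [0.8, -0.2, -3.0]
width: 33.6
```

```bash
python3 - <<'E'
from h import *
st(); im,P=snap('wrist','w7.png')
print(straps(im,P,65))
E
```

```text
t 25.25 pos [552.6 277.9  84.3] R [[-0.999, -0.053, -0.001], [-0.053, 0.999, -0.0], [0.001, -0.0, -1.0]] F [ 0.8 -0.2 -3. ] w 33.62071357902113
[([569.7, 377.0], 60, 33, 55.2), ([552.5, 278.8], 122, 60, 170.8), ([510.6, 160.5], 101, 24, 167.8)]
```

Request:
jog_arm(
  commands=[0.013,-0.053,0,0.02,0.026,-0.105,0,0.04,0.039,-0.158,0,0.06,0.0526,-0.211,0,0.075,0.0526,-0.211,0,0.075,0.0526,-0.211,0,0.075,0.0526,-0.211,0,0.075,0.0526,-0.211,0,0.075],
)

```text
clock: 26.3
ee_pos: [511.6, 65.5, 84.8]
tool_rot: [[-1.0, 0.02, -0.0], [0.02, 1.0, 0.0], [0.0, 0.0, -1.0]]
ft_force: [-0.7, 0.0, -3.2]
width: 33.4
```

Request:
jog_arm(
  commands=[0,0,0.01,0,0,0,0.02,0,0,0,0.025,0,0,0,0.027,0,0,0,0.027,0,0,0,0.027,0,0,0,0.027,0,0,0,0.027,0],
)

```text
clock: 27.3
ee_pos: [511.6, 64.5, 58.0]
tool_rot: [[-1.0, 0.022, 0.0], [0.022, 1.0, 0.0], [-0.0, 0.0, -1.0]]
ft_force: [-0.9, 0.3, -3.0]
width: 33.7
```

Request:
jog_arm(
  commands=[-0.001,0,0,0,-0.002,0,0,0,-0.003,0,0,0,-0.004,0,0,0,-0.005,0,0,0,-0.005,0,0,0,-0.005,0,0,0,-0.005,0,0,0],
)

```text
clock: 28.3
ee_pos: [516.5, 64.4, 57.8]
tool_rot: [[-1.0, 0.022, -0.0], [0.022, 1.0, 0.0], [0.0, 0.0, -1.0]]
ft_force: [0.4, 0.4, -4.0]
width: 33.2
```

Request:
jog_arm(
  commands=[-0.0005,0,0.0008,0,-0.001,0,0.0008,0,-0.0015,0,0.0008,0,-0.002,0,0.0008,0,-0.0025,0,0.0008,0,-0.0025,0,0.0008,0,-0.0025,0,0.0008,0,-0.0025,0,0.0008,0],
)

```text
clock: 29.3
ee_pos: [518.8, 64.4, 56.9]
tool_rot: [[-1.0, 0.022, -0.0], [0.022, 1.0, -0.0], [0.0, -0.0, -1.0]]
ft_force: [-2.1, 0.7, -3.6]
width: 33.8
```

Request:
jog_arm(
  commands=[0,0.001,0,0,0,0.002,0,0,0,0.003,0,0,0,0.003,0,0,0,0.003,0,0,0,0.003,0,0,0,0.003,0,0,0,0.003,0,0],
)

```text
clock: 30.3
ee_pos: [518.9, 67.4, 56.9]
tool_rot: [[-1.0, 0.022, -0.0], [0.022, 1.0, 0.0], [0.0, 0.0, -1.0]]
ft_force: [-2.8, 0.9, -3.7]
width: 33.9
```

Request:
jog_arm(
  commands=[-0.0005,0,0,0,-0.001,0,0,0,-0.0015,0,0,0,-0.0015,0,0,0,-0.0015,0,0,0,-0.0015,0,0,0,-0.0015,0,0,0,-0.0015,0,0,0],
)

```text
clock: 31.3
ee_pos: [519.0, 67.4, 56.5]
tool_rot: [[-1.0, 0.022, -0.003], [0.022, 1.0, -0.0], [0.003, -0.0, -1.0]]
ft_force: [-9.5, 0.2, 0.8]
width: 33.6
```

Request:
jog_arm(
  commands=[0,0.0005,0,0,0,0.001,0,0,0,0.0015,0,0,0,0.0015,0,0,0,0.0015,0,0,0,0.0015,0,0,0,0.0015,0,0,0,0.0015,0,0],
)

```text
clock: 32.3
ee_pos: [519.0, 67.8, 56.4]
tool_rot: [[-1.0, 0.022, -0.004], [0.022, 1.0, -0.002], [0.004, -0.002, -1.0]]
ft_force: [-9.6, -5.1, 1.3]
width: 33.8
```

Request:
jog_arm(
  commands=[0,0.0005,0,0,0,0.001,0,0,0,0.0015,0,0,0,0.0015,0,0,0,0.0015,0,0,0,0.0015,0,0,0,0.0015,0,0,0,0.0015,0,0],
)

```text
clock: 33.3
ee_pos: [519.1, 68.9, 56.3]
tool_rot: [[-1.0, 0.022, -0.004], [0.022, 1.0, -0.002], [0.004, -0.002, -1.0]]
ft_force: [-7.5, -6.7, -1.2]
width: 33.8
```

Request:
jog_arm(
  commands=[0,0.0005,0,0,0,0.001,0,0,0,0.0015,0,0,0,0.0015,0,0,0,0.0015,0,0,0,0.0015,0,0,0,0.0015,0,0,0,0.0015,0,0],
)

```text
clock: 34.3
ee_pos: [519.1, 69.1, 56.3]
tool_rot: [[-1.0, 0.022, -0.004], [0.022, 1.0, -0.004], [0.004, -0.005, -1.0]]
ft_force: [-9.2, -14.2, 0.9]
width: 33.0
```

Request:
jog_arm(
  commands=[0.0005,-0.0005,0,0,0.0007,-0.001,0,0,0.0007,-0.001,0,0,0.0007,-0.001,0,0,0.0007,-0.001,0,0,0.0007,-0.001,0,0,0.0007,-0.001,0,0,0.0007,-0.001,0,0],
)

```text
clock: 35.3
ee_pos: [519.0, 69.0, 56.3]
tool_rot: [[-1.0, 0.022, -0.002], [0.022, 1.0, -0.003], [0.002, -0.003, -1.0]]
ft_force: [-5.0, -10.1, -3.9]
width: 33.7
```

Request:
jog_arm(
  commands=[0,0,0,0,0,0,0,0,0,0,0,0,0,0,0,0,0,0,0,0,0,0,0,0,0,0,0,0,0,0,0,0],
  gripper=60,
)

```text
clock: 36.3
ee_pos: [519.9, 70.8, 57.0]
tool_rot: [[-1.0, 0.022, -0.0], [0.022, 1.0, 0.0], [0.0, 0.0, -1.0]]
ft_force: [0.4, -0.5, 0.6]
width: 51.1
```

Request:
jog_arm(
  commands=[0,0,-0.03,0,0,0,-0.06,0,0,0,-0.1,0,0,0,-0.14,0,0,0,-0.14,0,0,0,-0.14,0,0,0,-0.14,0,0,0,-0.14,0],
)

```text
clock: 37.3
ee_pos: [519.2, 70.8, 195.6]
tool_rot: [[-1.0, 0.022, -0.002], [0.022, 1.0, -0.0], [0.002, -0.0, -1.0]]
ft_force: [0.5, 0.7, -0.9]
width: 51.2
```

```bash
python3 - <<'E'
from h import *
st(); im,P=snap('wrist','w8.png')
E
```

```text
t 37.3 pos [519.2  70.8 195.6] R [[-1.0, 0.022, -0.002], [0.022, 1.0, -0.0], [0.002, -0.0, -1.0]] F [ 0.5  0.7 -0.9] w 51.212814660161456
```

View pics/w8.png

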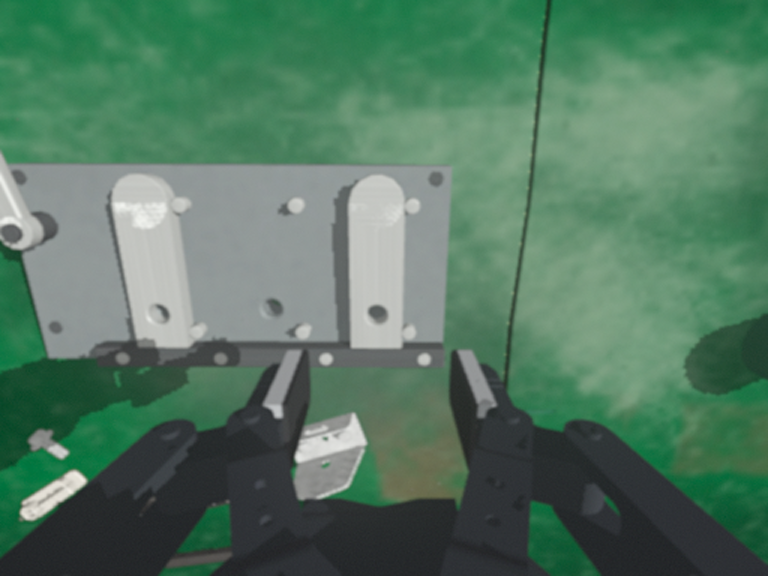

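Both straps lie home at px (158,313) and (377,313), and there is no third strap in view. Next the pins.

Request:
jog_arm(
  commands=[0.004,-0.055,-0.005,0,0.008,-0.114,-0.005,0,0.012,-0.173,-0.005,0,0.017,-0.232,-0.005,0,0.021,-0.291,-0.005,0,0.025,-0.35,-0.005,0,0.03,-0.407,-0.005,0,0.03,-0.407,-0.005,0],
)

```text
clock: 38.35
ee_pos: [479.7, -339.1, 201.2]
tool_rot: [[-1.0, 0.026, -0.001], [0.026, 1.0, -0.0], [0.001, -0.0, -1.0]]
ft_force: [-0.3, 0.6, -0.3]
width: 51.1
```

```bash
python3 - <<'E'
from h import *
st(); im,P=snap('wrist','w9.png')
for n,z in [('pin_1',6),('pin_rack',0)]:
  for r in finder.place_of('wrist',n): print(n,round(r['confidence'],2),np.round(np.array(r['position'])*1.5),px2w(P,r['position'],z).round(1))
for r in finder.recognise('wrist','pin_1'): print(round(r['confidence'],2),np.round(np.array(r['box'])*1.5))
E
```

```text
t 38.35 pos [ 479.7 -339.1  201.2] R [[-1.0, 0.026, -0.001], [0.026, 1.0, -0.0], [0.001, -0.0, -1.0]] F [-0.3  0.6 -0.3] w 51.05835052479642
pin_1 0.83 [375. 241.] [ 468.5 -343.2    6. ]
pin_1 0.82 [286. 199.] [ 435.8 -407.2    6. ]
pin_1 0.72 [497.  98.] [ 371.9 -257.9    6. ]
pin_1 0.71 [383. 156.] [ 407.9 -336.1    6. ]
pin_1 0.67 [380. 306.] [ 521.2 -340.8    6. ]
pin_1 0.58 [476. 211.] [ 448.5 -269.     6. ]
pin_rack 0.85 [382. 236.] [ 466.3 -338.1    0. ]
0.87 [362. 308. 393. 354.]
0.84 [362. 141. 400. 189.]
0.78 [244. 189. 298. 227.]
0.7 [358. 233. 397. 281.]
0.6 [464. 198. 516. 251.]
0.56 [491.  61. 548. 115.]
```

View pics/w9.png

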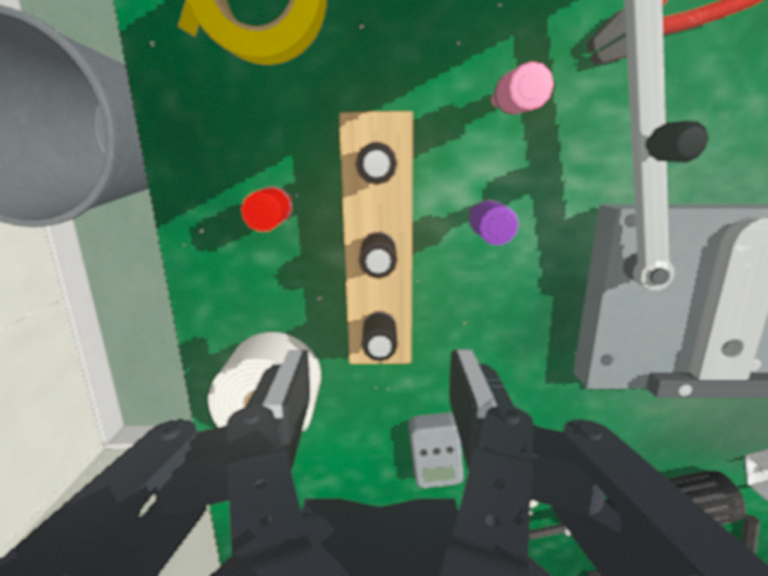

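Six pin-like things show: black ones in the rack at px (376,162), (378,258) and (379,345), and pink (525,87), purple (494,222) and red (266,208) outside it. The black grips standing in the rack match the description. I'll compute positions and make the confirming crop.

```bash
python3 - <<'E'
from h import *
P=cams.camera_params('wrist')
for p in [(376,162),(378,259),(379,346)]: print(px2w(P,np.array(p)/1.5,72).round(1))
c=[px2w(P,np.array(p)/1.5,40)[:2].round(1).tolist() for p in [(340,112),(412,112),(411,363),(350,363)]];print('rack',c,np.mean(c,0))
S=cams.camera_params('scene');print('bottle',px2w(S,(418/1.5,445/1.5),0).round(0))
im=cv2.imread('pics/w9.png')[90:390,200:560]; cv2.imwrite('pics/w9c.png',cv2.resize(im,None,fx=2,fy=2))
E
```

```text
[ 411.1 -336.1   72. ]
[ 467.3 -336.2   72. ]
[ 525.  -336.8   72. ]
rack [[382.3, -357.7], [383.2, -313.6], [555.0, -313.8], [554.1, -358.7]] [ 468.65 -335.95]
bottle [ 280. -308.    0.]
```

View pics/w9c.png

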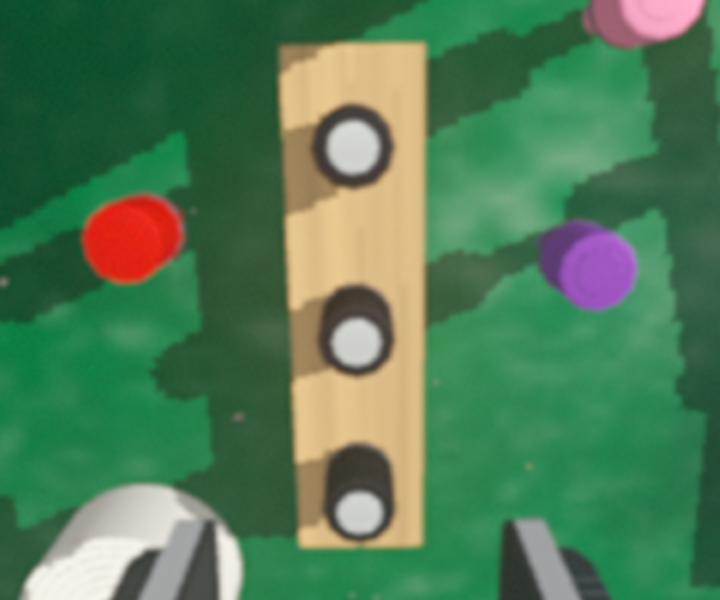

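The crop confirms three black pins with steel tops in the rack. I'll take the middle one; it is clear of the tape roll.

Request:
jog_arm(
  commands=[0.0124,0.0026,0.03,0,0.0124,0.0026,0.07,0,0.0124,0.0026,0.1,0,0.0124,0.0026,0.12,0,0.0124,0.0026,0.132,0,0.0124,0.0026,0.132,0,0.0124,0.0026,0.132,0,0.0124,0.0026,0.132,0],
  gripper=45,
)

```text
clock: 39.55
ee_pos: [468.9, -332.2, 70.1]
tool_rot: [[-1.0, 0.021, -0.0], [0.021, 1.0, 0.0], [0.0, 0.0, -1.0]]
ft_force: [0.1, 0.3, -0.2]
width: 38.4
```

Request:
jog_arm(
  commands=[0,0,0,0,0,0,0,0,0,0,0,0,0,0,0,0,0,0,0,0,0,0,0,0,0,0,0,0,0,0,0,0],
  gripper=10,
  grip_force=50,
)

```text
clock: 40.55
ee_pos: [469.5, -337.0, 72.6]
tool_rot: [[-1.0, 0.023, 0.003], [0.023, 1.0, -0.008], [-0.003, -0.008, -1.0]]
ft_force: [-2.5, -14.3, 4.7]
width: 22.7
```

Request:
jog_arm(
  commands=[0,0,-0.03,0,0,0,-0.06,0,0,0,-0.08,0,0,0,-0.08,0,0,0,-0.08,0,0,0,-0.08,0,0,0,-0.08,0,0,0,-0.08,0],
)

```text
clock: 41.55
ee_pos: [468.6, -332.4, 149.5]
tool_rot: [[-1.0, 0.022, -0.001], [0.022, 1.0, 0.001], [0.001, 0.001, -1.0]]
ft_force: [-0.5, 0.1, -1.1]
width: 22.2
```

```bash
python3 - <<'E'
from h import *
s=st(); im,P=snap('wrist','w10.png')
R=np.array(s['tool_rot']);t=np.array(s['ee_pos'])
for z in(0,20,40,60): print(z,(w2px(P,t+R@np.array([0,0,z]))*1.5).round(), (w2px(P,t+R@np.array([2,0,z]))*1.5).round())
E
```

```text
t 41.55 pos [ 468.6 -332.4  149.5] R [[-1.0, 0.022, -0.001], [0.022, 1.0, 0.001], [0.001, 0.001, -1.0]] F [-0.5  0.1 -1.1] w 22.229174805366192
0 [384. 401.] [384. 396.]
20 [383. 370.] [383. 366.]
40 [383. 346.] [383. 342.]
60 [383. 327.] [383. 323.]
```

View pics/w10.png

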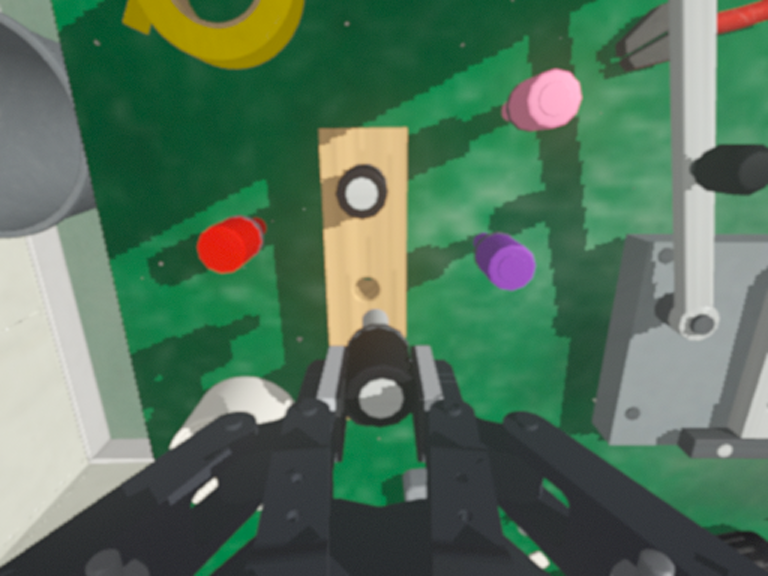

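```bash
python3 - <<'E'
from h import *
im=cv2.imread('pics/w10.png')[285:440,320:440]
cv2.imwrite('pics/w10c.png',cv2.resize(im,None,fx=5,fy=5/1.3,interpolation=cv2.INTER_CUBIC)); print(im.shape)
E
```

```text
(155, 120, 3)
```

View pics/w10c.png

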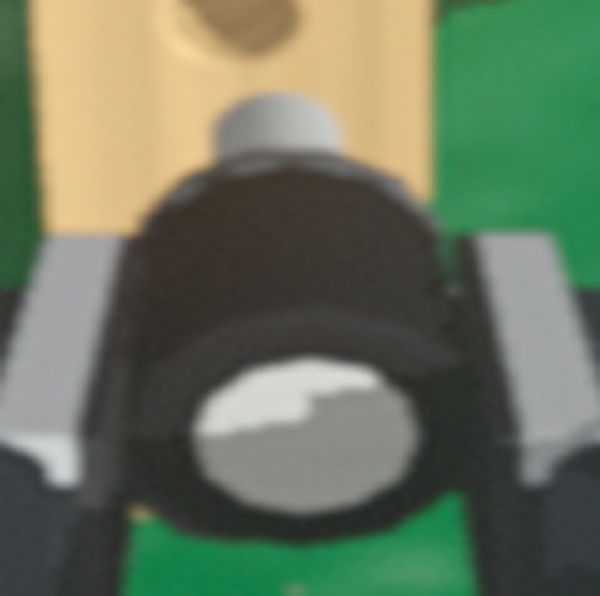

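Pin held. Its tip sits about 3 mm to -y and 1.5 mm to -x of the TCP as the camera sees it. I'll carry it to station 3.

Request:
jog_arm(
  commands=[-0.015,0.05,0,0,-0.03,0.1,0,0,-0.045,0.15,0,0,-0.06,0.2,0,0,-0.0755,0.2526,0,0,-0.0755,0.2526,0,0,-0.0755,0.2526,0.02,0,-0.0755,0.2526,0.035,0],
)

```text
clock: 42.6
ee_pos: [548.7, -82.6, 112.8]
tool_rot: [[-1.0, 0.023, -0.002], [0.023, 1.0, 0.0], [0.002, 0.0, -1.0]]
ft_force: [-0.8, 0.2, -0.8]
width: 22.4
```

Request:
jog_arm(
  commands=[0,0,0,0,0,0,0,0,0,0,0,0,0,0,0,0,0,0,0,0,0,0,0,0,0,0,0,0,0,0,0,0],
)

```text
clock: 43.6
ee_pos: [549.7, -81.6, 115.0]
tool_rot: [[-1.0, 0.022, -0.0], [0.022, 1.0, -0.0], [0.0, -0.0, -1.0]]
ft_force: [0.3, 0.3, -1.6]
width: 22.6
```

```bash
python3 - <<'E'
from h import *
s=st(); im,P=snap('wrist','w11.png')
# strap hole predicted/visible around?
print((w2px(P,(548.1,-84.7,37))*1.5).round(), (w2px(P,(548.1-3,-84.7,37))*1.5).round())
R=np.array(s['tool_rot']);t=np.array(s['ee_pos'])
print((w2px(P,t+R@np.array([1.5,-3.1,66]))*1.5).round())
a=cv2.imread('pics/w10c.png'); b=cv2.imread('pics/w11.png')[280:440,300:460]; cv2.imwrite('pics/w11c.png',cv2.resize(b,None,fx=4,fy=3.7,interpolation=cv2.INTER_CUBIC))
E
```

```text
t 43.6 pos [549.7 -81.6 115. ] R [[-1.0, 0.022, -0.0], [0.022, 1.0, -0.0], [0.0, -0.0, -1.0]] F [ 0.3  0.3 -1.6] w 22.59431469933236
[376. 309.] [376. 303.]
[376. 319.]
```

View pics/w11c.png

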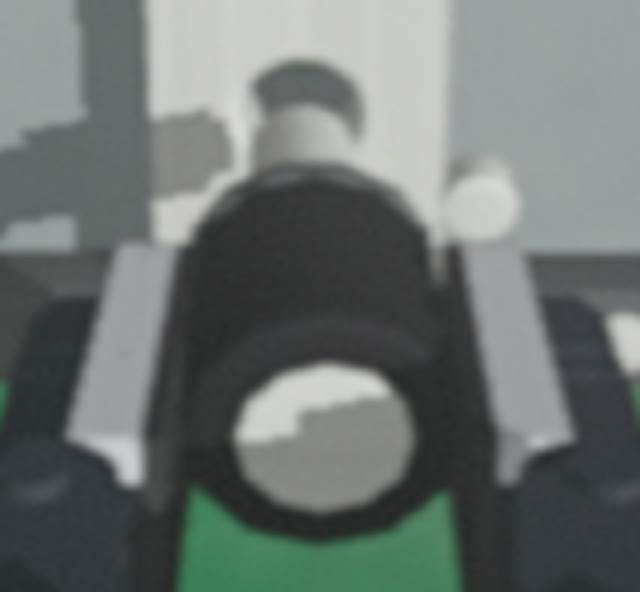

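The tip is in line with the strap hole (crop px 303 against 307). I'll descend.

Request:
jog_arm(
  commands=[-0.0007,0.0003,0.004,0,-0.0007,0.0003,0.008,0,-0.0007,0.0003,0.011,0,-0.0007,0.0003,0.014,0,-0.0007,0.0003,0.017,0,-0.0007,0.0003,0.02,0,-0.0007,0.0003,0.02,0,-0.0007,0.0003,0.02,0],
)

```text
clock: 44.65
ee_pos: [550.5, -81.4, 95.1]
tool_rot: [[-1.0, 0.022, 0.0], [0.022, 1.0, -0.0], [-0.0, -0.0, -1.0]]
ft_force: [0.7, -0.2, -0.8]
width: 22.5
```

Request:
jog_arm(
  commands=[0,0,0.002,0,0,0,0.004,0,0,0,0.006,0,0,0,0.006,0,0,0,0.006,0,0,0,0.006,0,0,0,0.006,0,0,0,0.006,0],
)

```text
clock: 45.65
ee_pos: [550.5, -81.4, 89.1]
tool_rot: [[-1.0, 0.022, 0.0], [0.022, 1.0, -0.0], [-0.0, -0.0, -1.0]]
ft_force: [0.3, 0.0, -0.8]
width: 22.1
```

Request:
jog_arm(
  commands=[0,0,0.002,0,0,0,0.004,0,0,0,0.006,0,0,0,0.008,0,0,0,0.008,0,0,0,0.008,0,0,0,0.008,0,0,0,0.008,0],
)

```text
clock: 46.65
ee_pos: [550.4, -81.4, 81.0]
tool_rot: [[-1.0, 0.022, -0.0], [0.022, 1.0, -0.0], [0.0, -0.0, -1.0]]
ft_force: [-0.8, -1.8, -2.1]
width: 22.1
```

Request:
jog_arm(
  commands=[0,0,0.002,0,0,0,0.004,0,0,0,0.006,0,0,0,0.008,0,0,0,0.009,0,0,0,0.009,0,0,0,0.009,0,0,0,0.009,0],
)

```text
clock: 47.65
ee_pos: [550.5, -81.5, 72.0]
tool_rot: [[-1.0, 0.022, 0.0], [0.022, 1.0, -0.0], [-0.0, -0.0, -1.0]]
ft_force: [1.3, -4.5, 0.6]
width: 22.8
```

Request:
jog_arm(
  commands=[0,0,0.001,0,0,0,0.002,0,0,0,0.003,0,0,0,0.003,0,0,0,0.003,0,0,0,0.003,0,0,0,0.003,0,0,0,0.003,0],
)

```text
clock: 48.65
ee_pos: [550.7, -81.6, 69.4]
tool_rot: [[-1.0, 0.022, 0.001], [0.022, 1.0, -0.0], [-0.001, -0.0, -1.0]]
ft_force: [0.0, -4.3, 4.9]
width: 22.7
```

Request:
jog_arm(
  commands=[0,0,0.0005,0,0,0,0.001,0,0,0,0.001,0,0,0,0.001,0,0,0,0.001,0,0,0,0.001,0,0,0,0.001,0,0,0,0.001,0],
)

```text
clock: 49.65
ee_pos: [550.9, -81.6, 69.3]
tool_rot: [[-1.0, 0.022, 0.001], [0.022, 1.0, -0.0], [-0.001, -0.0, -1.0]]
ft_force: [-3.0, -4.4, 11.8]
width: 22.4
```

Seated: contact at TCP z 69.4 and 12 N down. I'll release and fetch the second pin.

Request:
jog_arm(
  commands=[0,0,-0.001,0,0,0,-0.001,0,0,0,-0.001,0,0,0,-0.001,0,0,0,-0.001,0,0,0,-0.001,0,0,0,-0.001,0,0,0,-0.001,0],
  gripper=45,
)

```text
clock: 50.65
ee_pos: [550.5, -81.4, 69.0]
tool_rot: [[-1.0, 0.022, 0.0], [0.022, 1.0, -0.0], [-0.0, -0.0, -1.0]]
ft_force: [-0.6, 0.5, 0.3]
width: 38.2
```

Request:
jog_arm(
  commands=[0,0,-0.03,0,0,0,-0.06,0,0,0,-0.08,0,0,0,-0.08,0,0,0,-0.08,0,0,0,-0.08,0,0,0,-0.08,0,0,0,-0.08,0],
)

```text
clock: 51.65
ee_pos: [550.2, -81.3, 148.4]
tool_rot: [[-1.0, 0.022, -0.001], [0.022, 1.0, 0.0], [0.001, 0.0, -1.0]]
ft_force: [0.6, 0.7, 1.4]
width: 38.5
```

Request:
jog_arm(
  commands=[0.025,-0.05,0,0,0.052,-0.1,0,0,0.08,-0.153,0,0,0.107,-0.206,0,0,0.1334,-0.257,0,0,0.1334,-0.257,0,0,0.1334,-0.257,0,0,0.1334,-0.257,0,0],
)

```text
clock: 52.65
ee_pos: [412.1, -334.3, 148.8]
tool_rot: [[-1.0, 0.02, -0.0], [0.02, 1.0, 0.0], [0.0, 0.0, -1.0]]
ft_force: [0.1, -0.1, -0.1]
width: 38.6
```

```bash
python3 - <<'E'
from h import *
s=st(); im,P=snap('wrist','w12.png')
p=w2px(P,(411.1,-336.1,72)); print(p)
g=cv2.cvtColor(im,cv2.COLOR_RGB2GRAY); x0,y0=int(p[0])-28,int(p[1])-28
c=g[y0:y0+56,x0:x0+56]; h=cv2.cvtColor(im,cv2.COLOR_RGB2HSV)[y0:y0+56,x0:x0+56]
m=((h[:,:,1]<60)&(c>110)).astype(np.uint8)
n,l,sx,ce=cv2.connectedComponentsWithStats(m)
for i in range(1,n):
    if sx[i,4]>40: q=ce[i]+[x0,y0]; print(sx[i],q,px2w(P,q,72).round(1))
E
```

```text
t 52.65 pos [ 412.1 -334.3  148.8] R [[-1.0, 0.02, -0.0], [0.02, 1.0, 0.0], [0.0, 0.0, -1.0]] F [ 0.1 -0.1 -0.1] w 38.63651363822954
[252.31435495 207.39311683]
[ 12  19  21  19 317] [246.         207.22082019] [ 410.9 -340.8   72. ]
```

Settled, the pin reads y ≈ -340; the earlier reading was taken while the arm was still moving. I'll correct and grip.

Request:
jog_arm(
  commands=[0.0008,-0.0055,0,0,0.0008,-0.0055,0.02,0,0.0008,-0.0055,0.04,0,0.0008,-0.0055,0.06,0,0.0008,-0.0055,0.079,0,0.0008,-0.0055,0.079,0,0.0008,-0.0055,0.079,0,0.0008,-0.0055,0.079,0],
)

```text
clock: 53.7
ee_pos: [411.2, -341.5, 71.1]
tool_rot: [[-1.0, 0.022, 0.001], [0.022, 1.0, -0.001], [-0.001, -0.001, -1.0]]
ft_force: [0.7, -0.2, 0.1]
width: 38.6
```

Request:
jog_arm(
  commands=[0,0,0,0,0,0,0,0,0,0,0,0,0,0,0,0,0,0,0,0,0,0,0,0,0,0,0,0,0,0,0,0],
  gripper=10,
)

```text
clock: 54.7
ee_pos: [411.1, -340.6, 71.1]
tool_rot: [[-1.0, 0.022, 0.001], [0.022, 1.0, 0.0], [-0.001, 0.0, -1.0]]
ft_force: [-0.9, 5.4, 7.3]
width: 22.6
```

Request:
jog_arm(
  commands=[0,0,-0.03,0,0,0,-0.06,0,0,0,-0.08,0,0,0,-0.08,0,0,0,-0.08,0,0,0,-0.08,0,0,0,-0.08,0,0,0,-0.08,0],
)

```text
clock: 55.7
ee_pos: [410.4, -340.7, 149.4]
tool_rot: [[-1.0, 0.022, -0.001], [0.022, 1.0, 0.001], [0.001, 0.001, -1.0]]
ft_force: [-0.4, -0.5, -1.2]
width: 22.4
```

```bash
python3 - <<'E'
from h import *
def meas(im):
    o={}
    h=cv2.cvtColor(im,cv2.COLOR_RGB2HSV)
    m=((h[:,:,1]<60)&(h[:,:,2]>100)).astype(np.uint8)[195:290,228:280]
    n,l,sx,ce=cv2.connectedComponentsWithStats(m)
    for i in range(1,n):
        if sx[i,4]>25: print(((ce[i]+[228,195])*1.5).round(1),sx[i])
# scaled back old picture for comparison
old=cv2.resize(cv2.imread('pics/w10.png'),(512,384),interpolation=cv2.INTER_AREA)[:,:,::-1].copy()
print('old');meas(old)
s=st(); im,P=snap('wrist','w13.png'); print('new');meas(im)
E
```

```text
old
[378.1 320. ] [ 14  11  30  24 194]
[417.4 354.1] [48 35  4 17 36]
[380.3 397.2] [ 11  57  30  27 619]
t 55.7 pos [ 410.4 -340.7  149.4] R [[-1.0, 0.022, -0.001], [0.022, 1.0, 0.001], [0.001, 0.001, -1.0]] F [-0.4 -0.5 -1.2] w 22.39074792921227
new
[382.7 324.5] [ 17  14  26  21 197]
[417.4 354.6] [48 35  4 17 35]
[379.1 403. ] [ 10  61  30  26 613]
```

Request:
jog_arm(
  commands=[-0.0166,0.0516,0,0,-0.0331,0.1032,0,0,-0.0497,0.1547,0,0,-0.0662,0.2063,0,0,-0.0828,0.2579,0,0,-0.0993,0.3095,0,0,-0.1159,0.361,0,0,-0.1324,0.4126,0,0],
)

```text
clock: 56.75
ee_pos: [552.4, 70.5, 150.1]
tool_rot: [[-1.0, 0.022, 0.001], [0.022, 1.0, -0.0], [-0.001, -0.0, -1.0]]
ft_force: [0.9, -0.5, -0.8]
width: 22.3
```

Request:
jog_arm(
  commands=[0,0,0,0,0,0,0.01,0,0,0,0.02,0,0,0,0.03,0,0,0,0.035,0,0,0,0.035,0,0,0,0.035,0,0,0,0.035,0],
)

```text
clock: 57.75
ee_pos: [552.3, 68.8, 115.5]
tool_rot: [[-1.0, 0.022, 0.001], [0.022, 1.0, 0.0], [-0.001, 0.0, -1.0]]
ft_force: [0.1, -0.2, 0.2]
width: 22.5
```

```bash
python3 - <<'E'
from h import *
s=st(); im,P=snap('wrist','w14.png')
b=cv2.imread('pics/w14.png')[280:440,300:460]; cv2.imwrite('pics/w14c.png',b)
a=cv2.imread('pics/w11.png')[280:440,300:460]
# compare row profiles for hole (dark) and shank edges
for nm,q in(('st3',a),('st1',b)):
    g=cv2.cvtColor(q,cv2.COLOR_BGR2GRAY); 
    print(nm)
    for r in range(12,46,3): print(280+r,' '.join('%3d'%v for v in g[r,50:104:3]))
E
```

```text
t 57.75 pos [552.3  68.8 115.5] R [[-1.0, 0.022, 0.001], [0.022, 1.0, 0.0], [-0.001, 0.0, -1.0]] F [ 0.1 -0.2  0.2] w 22.523383979805907
st3
292 203 200 205 204 204 204 203 206 206 205 203 202 202 201 204 202 203 203
295 201 200 205 204 204 204 196 183 173 177 185 199 203 201 204 201 201 202
298 202 201 204 205 201 180 137 104  97  99 113 152 190 202 205 202 202 202
301 201 200 205 205 180 114  98 100 100 100  99 102 135 187 205 202 202 202
304 202 200 205 208 165  99  98 100 100 101 100  99 103 157 202 202 201 201
307 198 200 207 209 180 121  98 105 111 115 106  98 106 138 197 203 202 202
310 148 184 207 210 192 147 117 138 157 170 165 137 117 134 193 203 200 202
313 136 141 175 215 194 154 129 143 157 173 184 188 150 139 195 203 201 201
316 136 134 156 214 183 127 129 140 156 170 182 192 180 159 198 203 200 202
319 136 135 140 201 174 124 130 140 155 171 182 191 193 190 204 203 202 202
322 135 134 138 192 164 125 127 130 143 156 167 175 190 202 205 203 201 201
325 135 138 152 192 159 107  94  94  94  95  99 106 122 165 197 204 202 202
st1
292 198 201 198 201 202 200 202 201 202 203
[... 168 characters left out ...]
 199 202 199 200
301 198 199 198 201 202 195 160 116  96  92  93 101 126 176 198 202 200 199
304 198 200 198 201 202 165 100  97  98  99  99  98  96 117 179 202 200 199
307 198 199 197 201 206 164  99  97  98 100  98  99  98 101 147 198 200 198
310 198 199 198 203 207 177 107  98  98  96  97  96  98 106 131 191 199 199
313 194 199 198 204 210 189 142 101 103 121 137 136 121 118 132 190 201 198
316 144 186 190 197 215 198 182 132 126 143 161 174 177 157 144 194 200 198
319 130 140 141 189 214 208 176 129 129 144 161 174 185 191 178 200 200 199
322 133 132 135 189 207 215 164 121 128 143 160 173 183 194 197 201 200 198
325 131 135 134 189 201 198 147 123 129 145 162 175 185 194 197 201 200 199
```

The tip lines up with the hole to within about 0.5 mm. I'll descend.

Request:
jog_arm(
  commands=[0,-0.0002,0.004,0,0,-0.0002,0.008,0,0,-0.0002,0.012,0,0,-0.0002,0.016,0,0,-0.0002,0.02,0,0,-0.0002,0.024,0,0,-0.0002,0.026,0,0,-0.0002,0.026,0],
)

```text
clock: 58.8
ee_pos: [551.8, 68.5, 88.8]
tool_rot: [[-1.0, 0.022, -0.0], [0.022, 1.0, -0.0], [0.0, -0.0, -1.0]]
ft_force: [1.2, -0.2, -1.7]
width: 22.4
```

Request:
jog_arm(
  commands=[0,0,0.002,0,0,0,0.004,0,0,0,0.006,0,0,0,0.008,0,0,0,0.01,0,0,0,0.01,0,0,0,0.01,0,0,0,0.01,0],
)

```text
clock: 59.8
ee_pos: [552.0, 68.4, 78.9]
tool_rot: [[-1.0, 0.022, 0.0], [0.022, 1.0, -0.0], [-0.0, -0.0, -1.0]]
ft_force: [2.5, -2.7, -1.0]
width: 22.2
```

Entering freely. Down to the seat (expected TCP about 68).

Request:
jog_arm(
  commands=[0,0,0.002,0,0,0,0.004,0,0,0,0.006,0,0,0,0.008,0,0,0,0.01,0,0,0,0.01,0,0,0,0.01,0,0,0,0.01,0],
)

```text
clock: 60.8
ee_pos: [552.1, 68.4, 68.9]
tool_rot: [[-1.0, 0.022, 0.001], [0.022, 1.0, -0.0], [-0.001, -0.0, -1.0]]
ft_force: [4.4, -4.7, 2.0]
width: 22.2
```

Request:
jog_arm(
  commands=[0,0,0.0005,0,0,0,0.001,0,0,0,0.0015,0,0,0,0.002,0,0,0,0.002,0,0,0,0.002,0,0,0,0.002,0,0,0,0.002,0],
)

```text
clock: 61.8
ee_pos: [552.4, 68.4, 68.1]
tool_rot: [[-1.0, 0.022, 0.001], [0.022, 1.0, -0.0], [-0.001, -0.0, -1.0]]
ft_force: [-0.6, -3.8, 10.9]
width: 22.6
```

Request:
jog_arm(
  commands=[0,0,-0.001,0,0,0,-0.001,0,0,0,-0.001,0,0,0,-0.001,0,0,0,-0.001,0,0,0,-0.001,0,0,0,-0.001,0,0,0,-0.001,0],
  gripper=45,
)

```text
clock: 62.8
ee_pos: [551.9, 68.6, 68.0]
tool_rot: [[-1.0, 0.022, 0.0], [0.022, 1.0, -0.0], [-0.0, -0.0, -1.0]]
ft_force: [-0.7, 0.1, 0.4]
width: 38.6
```

Request:
jog_arm(
  commands=[0,0,-0.04,0,0,0,-0.09,0,0.029,-0.06,-0.11,0,0.058,-0.11,-0.11,0,0.087,-0.16,-0.11,0,0.1167,-0.21,-0.11,0,0.1167,-0.2427,-0.11,0,0.1167,-0.2427,-0.11,0],
)

```text
clock: 63.8
ee_pos: [429.5, -173.6, 178.3]
tool_rot: [[-1.0, 0.025, 0.001], [0.025, 1.0, -0.001], [-0.001, -0.001, -1.0]]
ft_force: [-0.4, 0.9, 0.1]
width: 38.8
```

Request:
jog_arm(
  commands=[0,0,0,0,0,0,0,0,0,0,0,0,0,0,0,0,0,0,0,0,0,0,0,0,0,0,0,0,0,0,0,0],
)

```text
clock: 64.8
ee_pos: [429.9, -171.6, 178.0]
tool_rot: [[-1.0, 0.022, 0.0], [0.022, 1.0, -0.0], [-0.0, -0.0, -1.0]]
ft_force: [0.0, 0.6, -1.0]
width: 38.5
```

```bash
python3 - <<'E'
from h import *
s=st(); im,P=snap('wrist','w15.png')
for n,z in [('bar_knob',71),('bar_hinge',40),('pin_1',3),('strap_1',25)]:
  for r in finder.place_of('wrist',n): print(n,round(r['confidence'],2),np.round(np.array(r['position'])*1.5),px2w(P,r['position'],z).round(1))
g=cv2.cvtColor(im,cv2.COLOR_RGB2GRAY)
r=[q for q in finder.recognise('wrist','bar_knob')]; print(r[:2])
E
```

```text
t 64.8 pos [ 429.9 -171.6  178. ] R [[-1.0, 0.022, 0.0], [0.022, 1.0, -0.0], [-0.0, -0.0, -1.0]] F [ 0.   0.6 -1. ] w 38.49914916034502
bar_knob 0.94 [373. 247.] [ 403.3 -175.8   71. ]
bar_hinge 0.87 [406. 358.] [ 487.4 -156.1   40. ]
bar_hinge 0.68 [374. 243.] [ 408.1 -175.9   40. ]
pin_1 0.79 [253. 181.] [ 371.9 -256.5    3. ]
pin_1 0.67 [162. 383.] [ 524.4 -345.4    3. ]
pin_1 0.58 [244. 290.] [ 449.4 -271.9    3. ]
strap_1 0.92 [504. 384.] [517.4 -84.4  25. ]
strap_1 0.84 [717. 379.] [516.8  69.8  25. ]
strap_1 0.2 [156. 316.] [ 459.6 -327.2   25. ]
[{'box': [202.2, 0.0, 281.3, 252.1], 'confidence': 0.95}]
```

Knob at (404,-175) and hinge at (487,-155), consistent with the 85 mm radius. The finder also reports both straps in place at (517,-84) and (517,70). I'll grip the knob.

Request:
jog_arm(
  commands=[0.026,-0.0042,0,0,0.026,-0.0042,0.03,0,0.026,-0.0042,0.06,0,0.026,-0.0042,0.085,0,0.026,-0.0042,0.098,0,0.026,-0.0042,0.098,0,0.026,-0.0042,0.098,0,0.026,-0.0042,0.098,0],
)

```text
clock: 66.1
ee_pos: [404.7, -175.7, 81.2]
tool_rot: [[-1.0, 0.022, 0.002], [0.022, 1.0, -0.001], [-0.002, -0.001, -1.0]]
ft_force: [-0.4, -0.2, -0.0]
width: 38.4
```

Request:
jog_arm(
  commands=[0,0,0,0,0,0,0,0,0,0,0,0,0,0,0,0,0,0,0,0,0,0,0,0,0,0,0,0,0,0,0,0],
  gripper=10,
  grip_force=25,
)

```text
clock: 67.1
ee_pos: [404.4, -175.5, 80.8]
tool_rot: [[-1.0, 0.022, 0.001], [0.022, 1.0, -0.001], [-0.001, -0.001, -1.0]]
ft_force: [-0.3, -0.3, 6.9]
width: 21.2
```

```bash
python3 - <<'E'
from h import *
s=st(); R=np.array(s['tool_rot']); p=np.array(s['ee_pos'])[:2]
H=np.array([486.7,-155.2]); r0=p-H; print(np.hypot(*r0),np.degrees(np.arctan2(*r0[::-1]))%360, s['joint_pos'])
th0=np.arctan2(r0[1],r0[0])%(2*np.pi)
for k in range(1,17):
    d=-np.radians(6.5)*k; th=th0+d
    w=H+85*np.array([np.cos(th),np.sin(th)])-p
    t=R.T@np.array([*w,0]); print(k,np.round(t[:2]/1000,4),round(-d,3),np.degrees(th)%360)
E
```

```text
t 67.1 pos [ 404.4 -175.5   80.8] R [[-1.0, 0.022, 0.001], [0.022, 1.0, -0.001], [-0.001, -0.001, -1.0]] F [-0.3 -0.3  6.9] w 21.16921971566298
84.7354794689745 193.86882224550402 [-5.25814391e-01 -1.45655636e-01  2.09680470e+00 -2.95452928e-05
  1.18901946e+00 -2.07486434e+00]
1 [0.0022 0.0094] 0.113 187.36882224550402
2 [0.0031 0.019 ] 0.227 180.86882224550402
3 [0.0029 0.0286] 0.34 174.368822245504
4 [0.0017 0.0381] 0.454 167.868822245504
5 [-0.0007  0.0475] 0.567 161.36882224550402
6 [-0.0041  0.0565] 0.681 154.86882224550402
7 [-0.0085  0.0651] 0.794 148.36882224550402
8 [-0.0138  0.0731] 0.908 141.86882224550402
9 [-0.02    0.0805] 1.021 135.36882224550402
10 [-0.027   0.0871] 1.134 128.86882224550402
11 [-0.0347  0.0929] 1.248 122.368822245504
12 [-0.0431  0.0978] 1.361 115.868822245504
13 [-0.0519  0.1017] 1.475 109.368822245504
14 [-0.0611  0.1045] 1.588 102.868822245504
15 [-0.0705  0.1063] 1.702 96.368822245504
16 [-0.0802  0.1071] 1.815 89.868822245504
```

Request:
jog_arm(
  commands=[0.0022,0.0094,0,0.113,0.0031,0.019,0,0.227,0.0029,0.0286,0,0.34,0.0017,0.0381,0,0.454,-0.0007,0.0475,0,0.567,-0.0041,0.0565,0,0.681,-0.0085,0.0651,0,0.794,-0.0138,0.0731,0,0.908],
)

```text
clock: 68.1
ee_pos: [421.1, -103.5, 80.9]
tool_rot: [[-0.595, 0.804, 0.004], [0.804, 0.595, -0.003], [-0.005, 0.002, -1.0]]
ft_force: [8.0, -8.6, -4.3]
width: 21.4
```

Request:
jog_arm(
  commands=[0,0,0,0,0,0,0,0,0,0,0,0,0,0,0,0,0,0,0,0,0,0,0,0,0,0,0,0,0,0,0,0],
)

```text
clock: 69.1
ee_pos: [421.0, -103.7, 80.9]
tool_rot: [[-0.598, 0.802, 0.004], [0.802, 0.598, -0.003], [-0.005, 0.002, -1.0]]
ft_force: [7.3, -6.3, -2.4]
width: 21.1
```

```bash
python3 - <<'E'
from h import *
s=st(); R=np.array(s['tool_rot']); p=np.array(s['ee_pos'])[:2]
H=np.array([486.7,-155.2]); r0=p-H; print(np.hypot(*r0),np.degrees(np.arctan2(*r0[::-1]))%360)
th0=np.arctan2(r0[1],r0[0])%(2*np.pi); thf=np.radians(88.6)
for k in range(1,9):
    d=(thf-th0)*k/8; th=th0+d
    w=H+85*np.array([np.cos(th),np.sin(th)])-p
    t=R.T@np.array([*w,0]); print(k,np.round(t[:2]/1000,4),round(-d,3),np.degrees(th)%360)
E
```

```text
t 69.1 pos [ 421.  -103.7   80.9] R [[-0.598, 0.802, 0.004], [0.802, 0.598, -0.003], [-0.005, 0.002, -1.0]] F [ 7.3 -6.3 -2.4] w 21.050115180777208
83.4885852294035 141.89486620277037
1 [0.0035 0.0093] 0.116 135.23300792742407
2 [0.0044 0.0191] 0.233 128.5711496520778
3 [0.0041 0.029 ] 0.349 121.90929137673147
4 [0.0027 0.0388] 0.465 115.24743310138517
5 [0.0002 0.0483] 0.581 108.58557482603888
6 [-0.0034  0.0575] 0.698 101.92371655069259
7 [-0.0081  0.0662] 0.814 95.26185827534628
8 [-0.0137  0.0743] 0.93 88.6
```

```bash
python3 - <<'E'
from h import *
s=monitor.state(); R=np.array(s['tool_rot']); p=np.array(s['ee_pos'])[:2]
H=np.array([486.7,-155.2])+[.3,-.3]; r0=p-H
th0=np.arctan2(r0[1],r0[0])%(2*np.pi); thf=np.radians(88.6)
for k in range(1,9):
    d=(thf-th0)*k/8; th=th0+d
    w=H+np.hypot(*r0)*np.array([np.cos(th),np.sin(th)])-p
    t=R.T@np.array([*w,0]); print(k,np.round(t[:2]/1000,4),round(-d,3))
E
```

```text
1 [0.002  0.0095] 0.116
2 [0.0029 0.0192] 0.232
3 [0.0026 0.029 ] 0.349
4 [0.0012 0.0386] 0.465
5 [-0.0013  0.0481] 0.581
6 [-0.0048  0.0571] 0.697
7 [-0.0094  0.0657] 0.813
8 [-0.015   0.0737] 0.93
```

Request:
jog_arm(
  commands=[0.002,0.0095,0,0.116,0.0029,0.0192,0,0.232,0.0026,0.029,0,0.349,0.0012,0.0386,0,0.465,-0.0013,0.0481,0,0.581,-0.0048,0.0571,0,0.697,-0.0094,0.0657,0,0.813,-0.015,0.0737,0,0.93],
)

```text
clock: 70.1
ee_pos: [488.1, -72.8, 80.8]
tool_rot: [[0.289, 0.957, 0.001], [0.957, -0.289, -0.005], [-0.004, 0.002, -1.0]]
ft_force: [-39.0, -16.3, 19.7]
width: 21.1
```

Request:
jog_arm(
  commands=[0,0,0,0,0,0,0,0,0,0,0,0,0,0,0,0,0,0,0,0,0,0,0,0,0,0,0,0,0,0,0,0],
)

```text
clock: 71.1
ee_pos: [487.6, -72.3, 80.6]
tool_rot: [[0.286, 0.958, 0.001], [0.958, -0.286, -0.003], [-0.003, 0.002, -1.0]]
ft_force: [-0.5, -10.0, 0.9]
width: 21.3
```

The bar reached its stop. I'll press gently to confirm.

Request:
jog_arm(
  commands=[-0.0005,0.0008,0,0,-0.0006,0.0017,0,0,-0.0006,0.0017,0,0,-0.0006,0.0017,0,0,-0.0006,0.0017,0,0,-0.0006,0.0017,0,0,-0.0006,0.0017,0,0,-0.0006,0.0017,0,0],
)

```text
clock: 72.1
ee_pos: [487.9, -72.4, 80.5]
tool_rot: [[0.285, 0.958, -0.002], [0.958, -0.285, -0.001], [-0.002, -0.001, -1.0]]
ft_force: [-8.0, -3.6, 10.6]
width: 21.1
```

Request:
jog_arm(
  commands=[0,-0.001,0,0,0,-0.001,0,0,0,-0.001,0,0,0,-0.001,0,0,0,-0.001,0,0,0,-0.001,0,0,0,-0.001,0,0,0,-0.001,0,0],
  gripper=45,
)

```text
clock: 73.1
ee_pos: [487.8, -71.1, 80.0]
tool_rot: [[0.285, 0.959, -0.0], [0.959, -0.285, 0.0], [-0.0, -0.0, -1.0]]
ft_force: [0.2, -0.2, 0.3]
width: 38.8
```

Request:
jog_arm(
  commands=[0,0,-0.03,0,0,0,-0.08,0,0.02,0,-0.12,0,0.05,0,-0.14,0,0.073,0,-0.14,0,0.073,0,-0.14,0,0.073,0,-0.14,0,0.073,0,-0.14,0],
)

```text
clock: 74.1
ee_pos: [508.2, -1.8, 219.5]
tool_rot: [[0.286, 0.958, -0.001], [0.958, -0.286, -0.0], [-0.0, -0.001, -1.0]]
ft_force: [0.2, 0.2, -0.0]
width: 38.7
```

```bash
python3 - <<'E'
from h import *
s=st(); im,P=snap('wrist'); im2,_=snap('scene'); Ps=cams.camera_params('scene')
a=cv2.resize(im[:300,:,::-1],(800,469)); 
b=cv2.resize(im2[140:260,180:390,::-1],None,fx=2,fy=2)
cv2.imwrite('pics/f.png',a); 
for n,z in [('bar_knob',71),('bar_hinge',40),('strap_1',25),('pin_1',3)]:
  for r in finder.place_of('wrist',n): print(n,round(r['confidence'],2),np.round(np.array(r['position'])*1.5),px2w(P,r['position'],z).round(1))
E
```

```text
t 74.1 pos [508.2  -1.8 219.5] R [[0.286, 0.958, -0.001], [0.958, -0.286, -0.0], [-0.0, -0.001, -1.0]] F [ 0.2  0.2 -0. ] w 38.676001829081336
bar_knob 0.97 [379. 373.] [487.2 -73.7  71. ]
bar_knob 0.61 [412. 148.] [549.9  65.7  71. ]
bar_knob 0.3 [468. 244.] [568.9  -1.2  71. ]
bar_hinge 0.59 [411. 442.] [ 489.2 -160.4   40. ]
strap_1 0.68 [414. 346.] [513.8 -83.9  25. ]
strap_1 0.57 [362. 159.] [517.   67.6  25. ]
strap_1 0.23 [464. 242.] [572.2 -11.4  25. ]
pin_1 0.79 [411. 147.] [553.6  65.    3. ]
pin_1 0.61 [450. 330.] [546.8 -88.4   3. ]
pin_1 0.49 [413. 441.] [ 486.7 -189.4    3. ]
```

View pics/f.png

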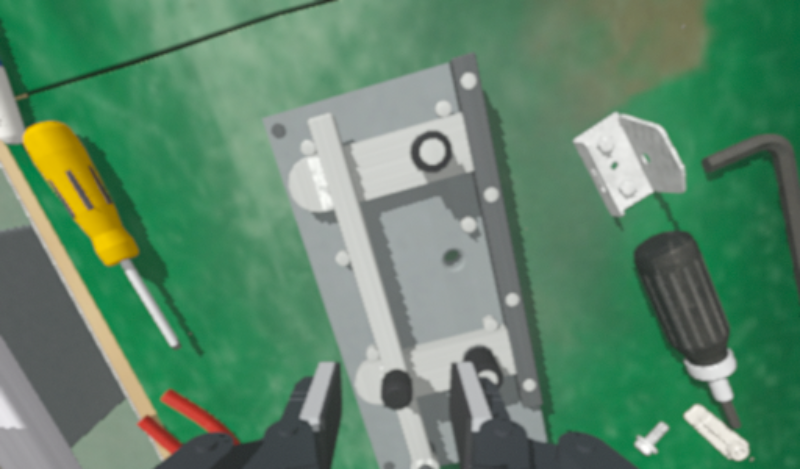

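Both straps touch the fence and dowels, both pins are seated, and the bar lies across the straps. One numeric check of the bar angle:

```bash
python3 - <<'E'
from h import *
P=cams.camera_params('wrist'); f=800/512
for n,p,z in [('end',(320,118),50),('mid',(365,268),50),('fence far',(465,60),39),('screwA',(469,81),39),('screwD',(529,385),39)]: print(n,px2w(P,np.array(p)/f,z).round(1))
S=[px2w(P,np.array(p)/f,39) for p in((469,81),(529,385))]; B=[px2w(P,np.array(p)/f,50) for p in((320,118),(365,268))]
for a,b in (S,B): d=(a-b)[:2]; print(np.degrees(np.arctan2(d[1],d[0])))
E
```

```text
end [493.6 104.5  50. ]
mid [491.2   7.6  50. ]
fence far [587.4 111.6  39. ]
screwA [586.9  99.6  39. ]
screwD [ 581.1 -117.5   39. ]
88.45763088375631
88.59049967903124
```

The bar is parallel to the fence (88.6° against 88.5°), so it is shut. Handing in.

```bash
python3 -c "
from h import *
print(ticket.finish_job())"
```

```text
the job is handed in; nothing more can be done
None
```

I loaded and pinned both straps, shut the hold-down bar and handed the job in at about 74 s. Only two straps were on the bench.

**Straps:** One went into the left station (1) and one into the right station (3). Each was pushed until contact forces showed against the fence and the dowels. One strap was knocked aside before I reached it; I saw this and corrected the grip.

**Pins:** I used two black pins from the rack and left the third, and the pink, purple and red look-alikes, alone. Each pin went down to the expected seating height and met about 11–12 N of resistance from the strap.

**Bar:** I swung the bar by its knob to its stop and pressed it lightly to confirm.

**Last checks:**
- The final picture showed both straps against the fence and the dowels visible, both pins in place and the bar across the straps.
- The bar measured parallel to the fence (88.6° against 88.5°).
- The finder agreed on the straps and pins to within about 4 mm.

**Disagreements:**
- My first pin position was about 4 mm off because I read it while the arm was still settling. That pin was gripped slightly tilted, and I corrected for it before inserting it.
- A brief 39 N showed on the wrist sensor when the bar met its stop. That is well under the 120 N wrist limit, but close to the 40 N limit for pressing with the arm or gripper body. The load came through the gripped knob.

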